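# Lay up sole blanks in the bench press

## Robot

A 7-joint arm with a two-finger parallel gripper is mounted at the origin on the work surface. World frame = base frame: x ahead of the robot, y to its left, z up, the work surface at z = 0. Lengths are in mm, angles in rad, forces in N, time in s.
With the tool pointing down it reaches from about 350 to 900 mm from the base axis. Payload 8.1 kg.
Tool frame: the origin (TCP) lies midway between the tips of the shut fingers; the grasp point (between the pads) lies 19 mm behind it; z points along the fingers, y is the line along which they close (so a half turn about z gives the same grasp; the last joint's range is limited). The gripper opens to 85 mm and grips with 20 to 120 N. Pads are 22 mm wide; open, the fingers measure 114 mm over their backs; the gripper's body (76 mm by 85 mm) begins 54 mm behind the grasp point. The pads swing forward as they close: fully open they stand 13 mm farther back than shut.
Start: joints at [1.063, 0.434, 0.025, 1.573, -0.012, 1.134, -0.075], TCP at [246.125, -574.512, 231.323] pointing down, gripper open.
Joint ranges: [-2.62, 2.62], [-0.44, 2.09], [-1.27, 1.32], [0.08, 2.57], [-1.32, 4.46], [0.12, 2], [-2.74, 2.74]. Speed limits (rad/s): [2.22, 2.22, 3.01, 3.01, 3.14, 3.14, 3.14].

## Interface

Orientations are given as a 3x3 rotation matrix whose columns are the frame's x, y, z axes.
In Python, from rig import * gives the robot as it stands.
- The arm moves only by the tool move_arm, never from a script. Its argument "deltas" is a list of rows, each a list of 6 numbers: the shift along the tool's x, y, z scaled (see below), then the turn, a rotation vector about the tool's x, y, z scaled (see below). In form: [[x, y, z, rx, ry, rz], ...]. A call has 1 to 5 rows; each row shifts and turns the commanded pose from where the row before left it, along the tool's axes as they then stand; what a row does not reach is not made up. The controller multiplies each number of a shift by 0.03 m and each number of a turn by 180 degrees. A row lasts 1/8 s, in which the tool goes at most 62.5 mm and 10.7 degrees, less where a joint would pass 70% of its speed; a pose out of reach is approached as far as the arm can. A call with a number of a shift or a turn outside -1 to 1 is refused whole. A call with a gripper value outside its range is refused whole. "jaw" is the closure, from -1 (fully open) to 1 (shut), set as the call begins (left out, the last holds). The fingers move at their own pace and stop on an object; the grip force is fixed at half the most. Time passes only in rows, so rows that do not move let the fingers close. It gives the time, the measured TCP pose, the force, the opening and the grip force at its end, in the units of the state.
- observe(): the state, without advancing time (a new reading comes with each control period).
- snapshot(name): name is "scene" or "top" or "wrist"; returns a dict with "frame" (480x640x3 uint8, red, green, blue), "camera_matrix" (3x3 intrinsics, pixels), "rvec" (rotation vector, rad) and "tvec" (3), from world to camera coordinates, as OpenCV has them; the wrist camera has in their place "mount" (4x4, takes a point from camera to tool coordinates, whose origin is the TCP and whose axes are the flange's). Camera axes: x right, y down, z forward; pixel columns grow to the right and rows downward; lengths in mm; the calibration is good to about 2 mm. A picture is of the moment at which its call begins: read the wrist's pose just before it. There is no depth.
- job_done(): hands the job in; it is judged then, once.
Trained networks look in the newest picture that a camera, given by its name, has taken for a name from the list of things; names that differ only in an ending like _2 or _b are one class to them, and where a whole thing is asked for, a point or a joint stands for the part that bears it (a point fixed in the world has none). Each returns a list of dicts, best first, with "confidence" (0 to 1); they miss things now and then, are a little off and sometimes report something else, mostly with a low value. They report only what shows in the picture. A call takes as long as a camera call. They do not tell look-alikes from the thing itself.
- look_for(camera, target): "bbox" ([left, top, right, bottom] in pixels, round what is visible of it).
- mark_of(camera, target): "point" ([column, row] in pixels: a listed point, or the origin of a listed thing).
The state is a dict: "t": time; "joint_pos": joint angles; "joint_velocities": joint speeds; "tau": joint torques, N m; "eef_pos": TCP position; "tool_rot": TCP orientation; "force": force on the tool from outside, world axes, zero at the start; "torque": the same for the moment, N m; "grip_width": opening from 0.0 (shut) to 1.0 (fully open); "grasp_force": force on a finger pad.
Only numpy, scipy, OpenCV 4.12 (cv2) and the standard library are available. Lean on these libraries where they do the work, as an engineer would, in place of code of your own. Each camera call takes 0.05 s, during which the arm holds its last target. There are 200 camera calls.

## Task

Lay up the shoe soles for pressing: swing the press arm well clear of the pad, stack all the loose sole blanks on the sole-shaped pad, toes at the pad's toe end and edges flush with it and each other, then lay the steel pressure plate centred on top, along the pile. Swing the arm back over the pile to its stop, push the T-handle straight down until the foot bears on the plate, and only then turn it clockwise to its stop (about a quarter turn) to lock it. Leave the other things on the table where they are.

Things in the scene. Friction and masses are not known exactly. Their poses are not given: they have to be found in the camera images.
- press: small bench press, fixed: green base plate 5 mm thick, from x = -110 to 160 mm and y = -75 to 75 mm. Origin on the table under the middle of its black rubber pad; x points from the pad's heel to its toe and on to the column (28 mm thick, at x = 120 mm), away from the robot; z up. The pad has a blank's outline and size and stands 10 mm above the base
- pad_center (a point): centre of the pad's top face, 15 mm above the table (10 mm above the base plate); axes as press. A blank's origin belongs above it
- pad_toe (a point): point on the pad's top face 60 mm from pad_center towards its toe; a blank's toe point belongs above it
- pivot (a point): vertical axis of the arm's hinge at the column, 118 mm above the table (mid-height of the beam)
- beam_swing (a joint): press arm's angle (rad): 0 = at its stop, beam over the pad, along -x of the press from the column; grows anticlockwise seen from above, out to the robot's right, to 1.7. Starts at 0 to 0.25. Stays where left (about 1 N at the handle moves it). Beam 28 mm wide, 108 to 128 mm above the table; the raised foot under it passes over things below 98 mm
- swing_handle (a point): upright round wooden post on the arm's free end, 22 mm thick, from the beam (128 mm) up to 190 mm above the table, 190 mm from pivot; this point is on its axis, 173 mm above the table. Grip or push it to swing the arm
- spindle_down (a joint): travel of the press spindle downwards (m): 0 = fully raised (foot 98 mm above the table), at most 0.055. Slides with about 6 N of push and stays where it is left. The spindle is 120 mm from pivot along the beam, above pad_center when the arm is at 0
- t_turn (a joint): turn of the spindle's T-handle (rad): 0 = its bar about along the arm's beam, grows clockwise seen from above to its stop at 1.6 (locked). Starts at 0 to 0.15, stays where it is left, turns with about 0.06 N m
- t_handle (a point): centre of the T-handle's black bar, on the spindle axis; the bar is 74 mm long (along this frame's x), 16 mm wide (y) and 22 mm tall; it moves down with the spindle. With the spindle raised it is 197 mm above the table
- foot (a point): centre of the underside of the spindle's 36 mm round foot
- plate: pressure plate: plain steel bar 130 x 52 x 12 mm, 0.45 kg; origin centre of underside, x along its length; lies at the robot's right. Either end may point to the toe
- blank1: loose cork-board sole blank, sole-shaped, 150 mm long (from x = -75 to +75 mm), 12 mm thick, 0.09 kg; 62 mm wide at the forepart, 50 mm at the heel; straight parallel waist 42 mm wide (grip here, x = -25 to +15 mm). Origin centre of underside, in the waist; x points to the toe (broader end). Two to four blanks are present, flat on the table at the robot's left
- blank1_toe (a point): point of blank1 on its underside, 60 mm from its origin towards the toe
- blank2: another such blank; may be absent
- blank2_toe (a point): point of blank2 on its underside, 60 mm from its origin towards the toe
- blank3: another such blank; may be absent
- blank3_toe (a point): point of blank3 on its underside, 60 mm from its origin towards the toe
- blank4: another such blank; may be absent
- blank4_toe (a point): point of blank4 on its underside, 60 mm from its origin towards the toe
- tin: bystander: flat round metal tin, 76 mm across, 28 mm tall, lying among the blanks; origin centre of underside
- last_a: bystander: wooden shoe last, 150 x 50 mm, 76 mm tall, at the right; origin centre of underside
- last_b: bystander: a second such last beside it
- hammer: bystander: hammer lying at the right, 240 mm long
- brush: bystander: brush lying at the left, 190 mm long
Not all that is in view belongs to the job. Leave any purple look-alike of the blank1 alone.

How it is judged:
By the outcome, as a careful person would: the job done as asked, in the order asked, and still so for the second after the job is handed in, with the robot touching nothing.
Of blank1, blank2, blank3, blank4 only 2 to 4 are there at a start; the rules pass over those that are not, and their reading is None.
At some moment in a run one of blank1, blank2, blank3, blank4, plate may be knocked a few centimetres aside while the robot is not near it.
Once in a run the grip may slacken for a moment while it holds something.
It also fails if it takes over 210 s, if anything falls off the work surface, if the arm or the gripper's body presses on something with over 40 N, if the wrist force passes 120 N, or if a joint passes its speed limit or range.

## Working session

There is one attempt and no reset: what is moved stays moved. The work goes in short steps, Python scripts to look and compute and a tool call to move; the robot and the scene stay as the last step left them, time stands still between calls to the robot, and variables do not carry over. Pictures are saved under pics/ and viewed, at most 14 in all, crops included, and the job is handed in when it is done.

Besides the shell and the picture viewer there is one more tool, called after "Emit:" by a JSON object that holds its "name" and its "arguments", one argument or row to a line. move_arm: Moves the arm, as the interface text tells. Its arguments: {"type":"object","properties":{"deltas":{"type":"array"},"jaw":{"type":"number"}},"required":["deltas"]}

```bash
ls; mkdir -p pics
python3 - <<'E'
from rig import *
import cv2,numpy as np
s=observe();print(s)
for n in("scene","top"):
    d=snapshot(n);cv2.imwrite(f"pics/{n}0.png",d["frame"][...,::-1]);print(n,d["camera_matrix"],d["rvec"],d["tvec"])
    for t in("blank1","blank1_toe","plate","press","pivot","swing_handle","t_handle","tin","pad_center","pad_toe"):
        print(t,[(np.round(m["point"]).tolist(),round(m["confidence"],2)) for m in mark_of(n,t)][:6])
E
```

```text
pics
{'t': 0.0, 'joint_pos': array([ 1.06342811,  0.43525761,  0.02496115,  1.57413147, -0.01160815,
        1.13397636, -0.07510917]), 'joint_velocities': array([ 1.29895177e-03, -1.78434006e-03,  1.61676153e-03, -1.55880227e-03,
        1.89233984e-03,  4.95800392e-04, -9.89424165e-05]), 'tau': array([-5.58370357e-04, -6.70484376e+01,  1.02458697e+00, -3.16219389e+01,
        1.54209888e-02,  1.24387731e-02,  1.97540493e-05]), 'eef_pos': array([ 245.87979421, -574.03852787,  230.49101499]), 'tool_rot': array([[ 9.19222024e-01,  3.93738856e-01, -7.63525144e-04],
       [ 3.93739573e-01, -9.19220910e-01,  1.43759371e-03],
       [-1.35811776e-04, -1.62209786e-03, -9.99998675e-01]]), 'force': array([-0.11548942,  0.53312676, -0.89348994]), 'torque': array([-0.01349445, -0.00382904,  0.10144354]), 'grasp_force': 0.0, 'grip_width': 1.0004582709827177}
scene [[521.23455852   0.         310.74357039]
 [  0.         521.23455852 243.01147562]
 [  0.           0.           1.        ]] [ 2.40214956  0.55290651 -0.21767592] [-430.8678068   -71.07183626 1653.74339026]
blank1 [([393.0, 230.0],
[... 604 characters left out ...]
10550991]
 [  0.         461.81452606 239.88170883]
 [  0.           0.           1.        ]] [ 2.17653771 -2.11528267  0.14316356] [   4.96840859  468.32000313 1263.87247748]
blank1 [([280.0, 185.0], 0.91), ([205.0, 326.0], 0.74), ([230.0, 186.0], 0.57), ([184.0, 239.0], 0.56)]
blank1_toe [([210.0, 343.0], 0.97), ([278.0, 162.0], 0.78), ([370.0, 233.0], 0.69), ([199.0, 229.0], 0.58), ([280.0, 185.0], 0.43)]
plate [([435.0, 251.0], 0.76)]
press []
pivot [([349.0, 165.0], 0.69), ([436.0, 251.0], 0.6)]
swing_handle [([366.0, 233.0], 0.93)]
t_handle [([362.0, 203.0], 0.79)]
tin [([282.0, 250.0], 0.63), ([231.0, 184.0], 0.53)]
pad_center [([501.0, 200.0], 0.44)]
pad_toe [([351.0, 196.0], 0.63)]
```

View pics/scene0.png

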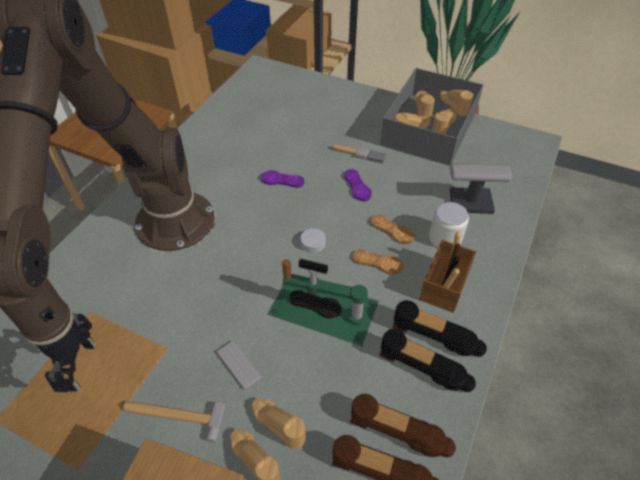

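View pics/top0.png

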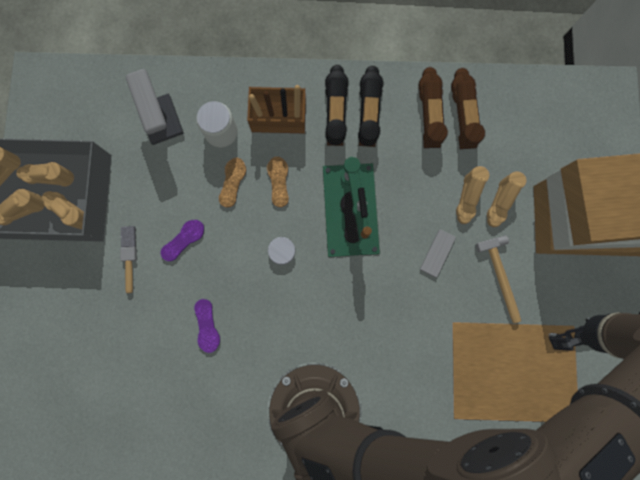

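Two cork blanks, at top (233,184) and (280,183). The purple ones at (183,240) and (207,326) are look-alikes, and the shoes and lasts are bystanders. The plate is at (438,254). The press has its column at (351,165) and its handle at (366,233).

```bash
cat > h.py <<'E'
from rig import *
import cv2,numpy as np
def cam(n):
    if n=="wrist":
        s=observe();d=snapshot(n);T=np.eye(4);T[:3,:3]=s["tool_rot"];T[:3,3]=s["eef_pos"]
        M=np.linalg.inv(T@d["mount"]);R,t=M[:3,:3],M[:3,3]
    else:
        d=snapshot(n);R=cv2.Rodrigues(np.array(d["rvec"]))[0];t=np.array(d["tvec"]).ravel()
    return d["frame"],np.array(d["camera_matrix"]),R,t
def ray(c,p,z):
    _,K,R,t=c;v=R.T@np.linalg.inv(K)@np.array([p[0],p[1],1.]);o=-R.T@t
    return (o+v*(z-o[2])/v[2])
def proj(c,P):
    _,K,R,t=c;q=(np.atleast_2d(P)@R.T+t)@K.T;return q[:,:2]/q[:,2:]
def save(c,n): cv2.imwrite(f"pics/{n}.png",c[0][...,::-1])
def marks(n,t,c,z,k=5):
    return [(np.round(m["point"]).tolist(),round(m["confidence"],2),np.round(ray(c,m["point"],z)[:2]).tolist()) for m in mark_of(n,t)][:k]
def st():
    s=observe();R=s["tool_rot"];print("t%.1f"%s["t"],"pos",np.round(s["eef_pos"],1),"yaw %.2f"%np.degrees(np.arctan2(R[1,0],R[0,0])),"z",np.round(R[:,2],3),"F",np.round(s["force"],1),"w %.3f g %.1f"%(s["grip_width"],s["grasp_force"]),"q",np.round(s["joint_pos"],2));return s
def go(x,y,z,yaw=None):
    "total delta in tool units (shift first in current axes, /30mm; turn /180deg)"
    s=observe();R=s["tool_rot"];d=R.T@(np.array([x,y,z])-s["eef_pos"])/30
    y0=np.degrees(np.arctan2(R[1,0],R[0,0]));print("shift",np.round(d,3),"rz",None if yaw is None else round(-((yaw-y0+180)%360-180)/180,4))
E
python3 - <<'E'
from h import *
for n in("top","scene"):
    c=cam(n)
    for t,z in(("blank1",0),("blank1_toe",0),("plate",0),("swing_handle",173),("t_handle",197),("pivot",118),("pad_center",15),("pad_toe",15),("tin",0)): print(n,t,marks(n,t,c,z))
    if n=="top":
        hsv=cv2.cvtColor(c[0],cv2.COLOR_RGB2HSV);m=cv2.inRange(hsv,(60,90,20),(95,255,255))
        print("green px",hsv[230,335]);cs=max(cv2.findContours(m,0,2)[0],key=cv2.contourArea)
        h=cv2.approxPolyDP(cv2.convexHull(cs),3,True)[:,0];print([(p.tolist(),np.round(ray(c,p,5)[:2]).tolist()) for p in h])
st();go(450,-250,330,0)
E
```

```text
top blank1 [([231.0, 184.0], 0.78, [630.0, 260.0]), ([279.0, 184.0], 0.77, [636.0, 121.0]), ([206.0, 325.0], 0.67, [222.0, 311.0]), ([181.0, 239.0], 0.62, [464.0, 397.0])]
top blank1_toe [([213.0, 345.0], 0.8, [168.0, 288.0]), ([278.0, 161.0], 0.73, [704.0, 125.0])]
top plate [([437.0, 252.0], 0.62, [446.0, -339.0]), ([233.0, 162.0], 0.5, [699.0, 258.0]), ([369.0, 232.0], 0.23, [500.0, -145.0])]
top swing_handle [([368.0, 233.0], 0.67, [469.0, -122.0]), ([284.0, 252.0], 0.23, [417.0, 87.0])]
top t_handle [([361.0, 204.0], 0.69, [538.0, -102.0])]
top pivot [([348.0, 166.0], 0.92, [658.0, -73.0]), ([366.0, 232.0], 0.29, [480.0, -123.0])]
top pad_center [([350.0, 216.0], 0.72, [543.0, -89.0])]
top pad_toe [([351.0, 196.0], 0.73, [603.0, -90.0])]
top tin [([282.0, 251.0], 0.98, [437.0, 103.0])]
green px [ 77 114  85]
[([351, 157], [721.0, -89.0]), ([372, 165], [699.0, -151.0]), ([378, 253], [439.0, -171.0]), ([330, 256], [427.0, -34.0]), ([323, 167], [689.0, -7.0])]
scene blank1 [([281.0, 178.0], 0.88, [214.0, 315.0]), ([393.0, 227.0], 0.84, [632.0, 272.0]), ([379.0, 262.0], 0.68, [643.0
[... 175 characters left out ...]
4.0, 125.0])]
scene plate [([236.0, 366.0], 0.9, [436.0, -344.0])]
scene swing_handle [([290.0, 266.0], 0.59, [480.0, -113.0])]
scene t_handle [([312.0, 269.0], 0.87, [543.0, -114.0]), ([290.0, 266.0], 0.59, [491.0, -130.0])]
scene pivot [([358.0, 293.0], 0.62, [656.0, -79.0])]
scene pad_center [([313.0, 302.0], 0.74, [533.0, -93.0]), ([175.0, 414.0], 0.72, [377.0, -520.0]), ([318.0, 307.0], 0.65, [552.0, -101.0])]
scene pad_toe [([336.0, 307.0], 0.87, [597.0, -81.0])]
scene tin [([313.0, 242.0], 0.72, [436.0, 108.0])]
t2.1 pos [ 246.1 -574.5  231.3] yaw 23.19 z [ 0. -0. -1.] F [-0.3  1.1 -0.7] w 0.996 g 0.0 q [ 1.06  0.43  0.02  1.57 -0.01  1.13 -0.08]
shift [10.506 -7.267 -3.289] rz 0.1288
```

Emit:
{"name": "move_arm", "arguments": {
  "deltas": [
    [0.986,-0.649,-0.402,0,0,0],
    [0.986,-0.649,-0.402,0,0,0],
    [0.986,-0.649,-0.402,0,0,0],
    [0.986,-0.649,-0.402,0,0,0],
    [0.986,-0.649,-0.402,0,0,0]
  ]
}}

```text
t: 2.72
eef_pos: [344.3, -425.8, 292.1]
tool_rot: [[0.919, 0.394, 0.0], [0.394, -0.919, -0.0], [0.0, 0.0, -1.0]]
force: [0.3, -0.2, -1.2]
grip_width: 1.001
grasp_force: 0.0
```

Emit:
{"name": "move_arm", "arguments": {
  "deltas": [
    [0.986,-0.649,-0.402,0,0,0],
    [0.986,-0.649,-0.402,0,0,0],
    [0.986,-0.649,-0.402,0,0,0],
    [0.986,-0.649,-0.402,0,0,0],
    [0.986,-0.649,-0.402,0,0,0]
  ]
}}

```text
t: 3.35
eef_pos: [441.9, -278.1, 352.5]
tool_rot: [[0.919, 0.394, 0.0], [0.394, -0.919, -0.0], [0.0, 0.0, -1.0]]
force: [0.7, -0.1, -0.1]
grip_width: 0.999
grasp_force: 0.0
```

Emit:
{"name": "move_arm", "arguments": {
  "deltas": [
    [0.986,-0.649,-0.402,0,0,0],
    [0.986,-0.649,-0.402,0,0,0],
    [0.986,-0.649,-0.402,0,0,0],
    [0.986,-0.649,-0.402,0,0,0],
    [0,0,0,0,0,0.043]
  ]
}}

```text
t: 3.98
eef_pos: [521.2, -157.7, 401.0]
tool_rot: [[0.963, 0.269, 0.002], [0.269, -0.963, 0.001], [0.002, -0.0, -1.0]]
force: [0.2, -0.4, -0.0]
grip_width: 1.004
grasp_force: 0.0
```

Emit:
{"name": "move_arm", "arguments": {
  "deltas": [
    [0,0,0,0,0,0.043],
    [0,0,0,0,0,0.043],
    [0,0,0,0,0,0],
    [0,0,0,0,0,0],
    [0,0,0,0,0,0]
  ]
}}

```text
t: 4.6
eef_pos: [519.4, -160.9, 400.2]
tool_rot: [[1.0, 0.001, 0.0], [0.001, -1.0, -0.0], [0.0, 0.0, -1.0]]
force: [-0.5, 0.6, -0.1]
grip_width: 0.996
grasp_force: 0.0
```

Run:
```python
from h import *
s=st();print(snapshot("wrist")["mount"])
c=cam("wrist");save(c,"w1")
for t,z in(("swing_handle",173),("t_handle",197),("pivot",118),("pad_center",15),("pad_toe",15),("plate",0)): print(t,marks("wrist",t,c,z))
```

```text
t4.6 pos [ 519.4 -160.9  400.2] yaw 0.06 z [ 0. -0. -1.] F [-0.5  0.6 -0.1] w 0.996 g 0.0 q [ 0.34  0.22 -0.17  1.47  0.04  1.45 -1.4 ]
[[-1.97927543e-04 -9.65315606e-01 -2.61085697e-01  6.57141325e+01]
 [ 9.99999783e-01 -2.71539934e-05 -6.57697180e-04 -3.73712365e-01]
 [ 6.27795832e-04 -2.61085771e-01  9.65315402e-01 -1.41946368e+02]
 [ 0.00000000e+00  0.00000000e+00  0.00000000e+00  1.00000000e+00]]
swing_handle [([279.0, 248.0], 0.61, [472.0, -115.0]), ([581.0, 126.0], 0.54, [595.0, -410.0])]
t_handle [([262.0, 187.0], 0.6, [539.0, -104.0])]
pivot [([246.0, 67.0], 0.81, [657.0, -80.0])]
pad_center [([440.0, 229.0], 0.68, [453.0, -335.0]), ([277.0, 171.0], 0.63, [538.0, -97.0]), ([18.0, 51.0], 0.24, [693.0, 237.0])]
pad_toe [([269.0, 127.0], 0.77, [598.0, -87.0])]
plate [([439.0, 234.0], 0.83, [441.0, -340.0])]
```

View pics/w1.png

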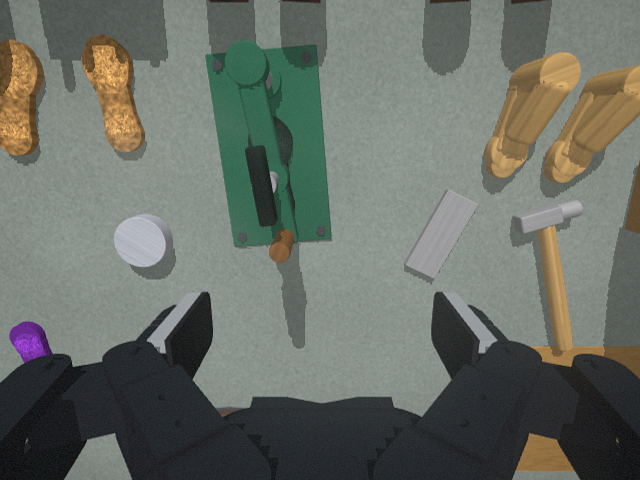

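Clear view: the pad is under the beam, the handle is at (281,245), and both blanks (15,100) and (115,95) have their toes pointing away. Caging the handle post.

Emit:
{"name": "move_arm", "arguments": {
  "deltas": [
    [-0.323,-0.3,0.933,0,0,0],
    [-0.323,-0.3,0.933,0,0,0],
    [-0.323,-0.3,0.933,0,0,0],
    [-0.323,-0.3,0.933,0,0,-0.031],
    [-0.323,-0.3,0.933,0,0,-0.031]
  ]
}}

```text
t: 5.62
eef_pos: [469.9, -116.5, 259.5]
tool_rot: [[0.981, 0.196, 0.0], [0.196, -0.981, -0.0], [0.0, 0.0, -1.0]]
force: [0.9, -0.4, -0.1]
grip_width: 1.003
grasp_force: 0.0
```

Emit:
{"name": "move_arm", "arguments": {
  "deltas": [
    [0,0,0,0,0,0],
    [0,0,0,0,0,0]
  ]
}}

```text
t: 5.88
eef_pos: [471.2, -117.3, 261.4]
tool_rot: [[0.982, 0.191, 0.002], [0.191, -0.982, -0.0], [0.002, 0.001, -1.0]]
force: [0.2, 0.9, -0.1]
grip_width: 0.999
grasp_force: 0.0
```

Run:
```python
from h import *
st();c=cam("wrist");save(c,"w2")
print(marks("wrist","swing_handle",c,173),marks("wrist","pivot",c,118))
go(471,-116,150,11)
```

```text
t5.9 pos [ 471.2 -117.3  261.4] yaw 10.99 z [ 0.002 -0.    -1.   ] F [ 0.2  0.9 -0.1] w 0.999 g 0.0 q [ 0.33  0.2  -0.23  1.84  0.05  1.11 -1.3 ]
[([311.0, 130.0], 0.7, [538.0, -97.0]), ([318.0, 237.0], 0.63, [474.0, -114.0]), ([638.0, 131.0], 0.42, [576.0, -291.0])] [([639.0, 126.0], 0.28, [588.0, -335.0])]
shift [-0.007 -0.046  3.71 ] rz 0.0002
```

View pics/w2.png

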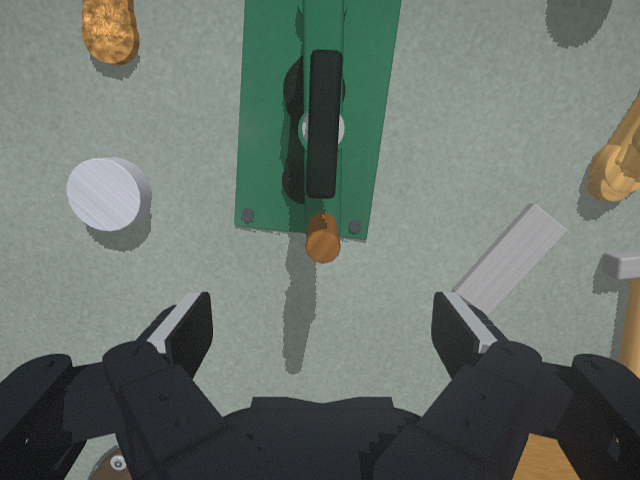

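Emit:
{"name": "move_arm", "arguments": {
  "deltas": [
    [0.02,-0.03,0.925,0,0,0],
    [0.02,-0.03,0.925,0,0,0],
    [0.02,-0.03,0.925,0,0,0],
    [0,0,0.925,0,0,0],
    [0,0,0,0,0,0]
  ]
}}

```text
t: 6.65
eef_pos: [470.8, -113.9, 148.3]
tool_rot: [[0.981, 0.192, -0.003], [0.192, -0.981, 0.0], [-0.003, -0.001, -1.0]]
force: [0.3, 0.2, 0.1]
grip_width: 1.002
grasp_force: 0.0
```

Emit:
{"name": "move_arm", "arguments": {
  "deltas": [
    [0,0,0,0,0,0],
    [0,0,0,0,0,0],
    [0,0,0,0,0,0]
  ],
  "jaw": 0.1
}}

```text
t: 7.02
eef_pos: [472.0, -114.0, 150.1]
tool_rot: [[0.981, 0.193, 0.002], [0.193, -0.981, -0.0], [0.001, 0.001, -1.0]]
force: [0.8, 0.6, -0.5]
grip_width: 0.453
grasp_force: 0.0
```

Run:
```python
from h import *
s=st();p=s["eef_pos"];
P=np.array([658,-79.]);r=190
R=s["tool_rot"];y0=np.degrees(np.arctan2(R[1,0],R[0,0]));pos=p[:2].copy();yw=y0
N=15
for i in range(1,N+1):
    a=np.radians(11+i*80/N); t=P-r*np.array([np.cos(a),np.sin(a)]); yn=np.degrees(a)
    X=np.array([np.cos(np.radians(yw)),np.sin(np.radians(yw))]);Y=np.array([X[1],-X[0]])
    d=t-pos;print([round(X@d/30,2),round(Y@d/30,2),round(-(yn-yw)/180,3)],t.round());pos=t;yw=yn
```

```text
t7.0 pos [ 472.  -114.   150.1] yaw 11.12 z [ 0.002 -0.    -1.   ] F [ 0.8  0.6 -0.5] w 0.453 g 0.0 q [ 0.31  0.32 -0.23  1.99  0.1   0.84 -1.35]
[np.float64(0.0), np.float64(0.63), np.float64(-0.029)] [ 476. -132.]
[np.float64(0.03), np.float64(0.59), np.float64(-0.03)] [ 481. -149.]
[np.float64(0.03), np.float64(0.59), np.float64(-0.03)] [ 489. -165.]
[np.float64(0.03), np.float64(0.59), np.float64(-0.03)] [ 497. -181.]
[np.float64(0.03), np.float64(0.59), np.float64(-0.03)] [ 508. -195.]
[np.float64(0.03), np.float64(0.59), np.float64(-0.03)] [ 519. -209.]
[np.float64(0.03), np.float64(0.59), np.float64(-0.03)] [ 532. -221.]
[np.float64(0.03), np.float64(0.59), np.float64(-0.03)] [ 545. -232.]
[np.float64(0.03), np.float64(0.59), np.float64(-0.03)] [ 560. -242.]
[np.float64(0.03), np.float64(0.59), np.float64(-0.03)] [ 576. -250.]
[np.float64(0.03), np.float64(0.59), np.float64(-0.03)] [ 592. -257.]
[np.float64(0.03), np.float64(0.59), np.float64(-0.03)] [ 609. -263.]
[np.float64(0.03), np.float64(0.59), np.float64(-0.03)] [ 626. -266.]
[np.float64(0.03), np.float64(0.59), np.float64(-0.03)] [ 644. -268.]
[np.float64(0.03), np.float64(0.59), np.float64(-0.03)] [ 661. -269.]
```

Emit:
{"name": "move_arm", "arguments": {
  "deltas": [
    [0,0.6,0,0,0,-0.03],
    [0.03,0.59,0,0,0,-0.03],
    [0.03,0.59,0,0,0,-0.03],
    [0.03,0.59,0,0,0,-0.03],
    [0.03,0.59,0,0,0,-0.03]
  ]
}}

```text
t: 7.65
eef_pos: [507.4, -194.5, 149.5]
tool_rot: [[0.785, 0.62, -0.0], [0.62, -0.785, -0.0], [-0.0, -0.0, -1.0]]
force: [-1.3, 1.2, -0.3]
grip_width: 0.447
grasp_force: 0.6
```

Emit:
{"name": "move_arm", "arguments": {
  "deltas": [
    [0.03,0.59,0,0,0,-0.03],
    [0.03,0.59,0,0,0,-0.03],
    [0.03,0.59,0,0,0,-0.03],
    [0.03,0.59,0,0,0,-0.03],
    [0.03,0.59,0,0,0,-0.03]
  ]
}}

```text
t: 8.28
eef_pos: [576.5, -249.0, 149.4]
tool_rot: [[0.418, 0.908, -0.001], [0.908, -0.418, -0.0], [-0.001, -0.0, -1.0]]
force: [-1.6, 0.5, 0.8]
grip_width: 0.449
grasp_force: 0.7
```

Emit:
{"name": "move_arm", "arguments": {
  "deltas": [
    [0.03,0.59,0,0,0,-0.03],
    [0.03,0.59,0,0,0,-0.03],
    [0.03,0.59,0,0,0,-0.03],
    [0.03,0.59,0,0,0,-0.03],
    [0.03,0.59,0,0,0,-0.03]
  ]
}}

```text
t: 8.9
eef_pos: [662.8, -266.2, 149.4]
tool_rot: [[-0.039, 0.999, -0.001], [0.999, 0.039, -0.001], [-0.001, -0.001, -1.0]]
force: [-1.6, 0.4, 1.1]
grip_width: 0.452
grasp_force: 0.7
```

Run:
```python
from h import *
st();c=cam("top");print(marks("top","swing_handle",c,173))
```

```text
t8.9 pos [ 662.8 -266.2  149.4] yaw 92.25 z [-0.001 -0.001 -1.   ] F [-1.6  0.4  1.1] w 0.452 g 0.7 q [ 0.58  0.7  -0.47  1.39  0.33  1.14  0.1 ]
[([430.0, 166.0], 0.67, [647.0, -279.0])]
```

Emit:
{"name": "move_arm", "arguments": {
  "deltas": [
    [0,0,0,0,0,0],
    [0,0,0,0,0,0],
    [0,0,-1,0,0,0],
    [0,0,-1,0,0,0],
    [0,0,-1,0,0,0]
  ],
  "jaw": -1
}}

```text
t: 9.62
eef_pos: [662.2, -265.4, 240.4]
tool_rot: [[-0.036, 0.999, -0.0], [0.999, 0.036, -0.0], [-0.0, -0.0, -1.0]]
force: [0.8, 0.1, -1.0]
grip_width: 1.004
grasp_force: 0.0
```

Emit:
{"name": "move_arm", "arguments": {
  "deltas": [
    [0,0,-1,0,0,0.057],
    [0,0,-1,0,0,0.057],
    [0,0,-1,0,0,0.057],
    [0,0,-1,0,0,0.057],
    [0,0,-1,0,0,0.057]
  ]
}}

```text
t: 10.25
eef_pos: [662.1, -265.3, 390.6]
tool_rot: [[0.761, 0.648, 0.0], [0.648, -0.761, -0.0], [0.0, 0.0, -1.0]]
force: [0.4, 0.4, 0.2]
grip_width: 0.999
grasp_force: 0.0
```

Emit:
{"name": "move_arm", "arguments": {
  "deltas": [
    [0,0,0,0,0,0.057],
    [0,0,0,0,0,0.057],
    [0,0,0,0,0,0.057],
    [0,0,0,0,0,0.0565],
    [-0.373,-0.927,0,0,0,0]
  ]
}}

```text
t: 10.88
eef_pos: [650.8, -239.4, 388.4]
tool_rot: [[1.0, -0.009, -0.001], [-0.009, -1.0, -0.001], [-0.001, 0.001, -1.0]]
force: [-0.0, 0.3, 0.5]
grip_width: 0.999
grasp_force: 0.0
```

Emit:
{"name": "move_arm", "arguments": {
  "deltas": [
    [-0.373,-0.927,0,0,0,0],
    [-0.373,-0.927,0,0,0,0],
    [-0.373,-0.927,0,0,0,0],
    [-0.373,-0.927,0,0,0,0],
    [-0.373,-0.927,0,0,0,0]
  ]
}}

```text
t: 11.5
eef_pos: [594.9, -97.5, 389.5]
tool_rot: [[1.0, -0.003, 0.0], [-0.003, -1.0, -0.0], [0.0, 0.0, -1.0]]
force: [-0.0, 0.5, 0.0]
grip_width: 1.001
grasp_force: 0.0
```

Emit:
{"name": "move_arm", "arguments": {
  "deltas": [
    [-0.373,-0.927,0,0,0,0],
    [-0.373,-0.927,0,0,0,0],
    [-0.373,-0.927,0,0,0,0],
    [0,0,0,0,0,0],
    [0,0,0,0,0,0]
  ]
}}

```text
t: 12.12
eef_pos: [562.4, -15.6, 389.4]
tool_rot: [[1.0, -0.003, 0.0], [-0.003, -1.0, -0.001], [0.0, 0.001, -1.0]]
force: [-0.1, -0.9, -0.0]
grip_width: 0.998
grasp_force: 0.0
```

Run:
```python
from h import *
st();c=cam("wrist");save(c,"w3")
for t,z in(("swing_handle",173),("pivot",118),("pad_center",15),("pad_toe",15),("blank1",0),("blank1_toe",0),("plate",0)): print(t,marks("wrist",t,c,z))
np.savez("w3.npz",f=c[0],K=c[1],R=c[2],t=c[3])
```

```text
t12.1 pos [562.4 -15.6 389.4] yaw -0.19 z [ 0.    -0.001 -1.   ] F [-0.1 -0.9 -0. ] w 0.998 g 0.0 q [ 0.12  0.26 -0.25  1.44  0.06  1.44 -1.7 ]
swing_handle [([599.0, 97.0], 0.83, [662.0, -270.0])]
pivot [([384.0, 108.0], 0.85, [658.0, -82.0])]
pad_center [([376.0, 202.0], 0.76, [538.0, -92.0])]
pad_toe [([372.0, 157.0], 0.91, [601.0, -85.0])]
blank1 [([222.0, 132.0], 0.93, [635.0, 124.0]), ([127.0, 134.0], 0.79, [633.0, 256.0]), ([53.0, 258.0], 0.57, [452.0, 394.0])]
blank1_toe [([78.0, 222.0], 0.96, [507.0, 347.0]), ([213.0, 86.0], 0.87, [695.0, 131.0])]
plate [([534.0, 259.0], 0.67, [448.0, -338.0])]
```

View pics/w3.png

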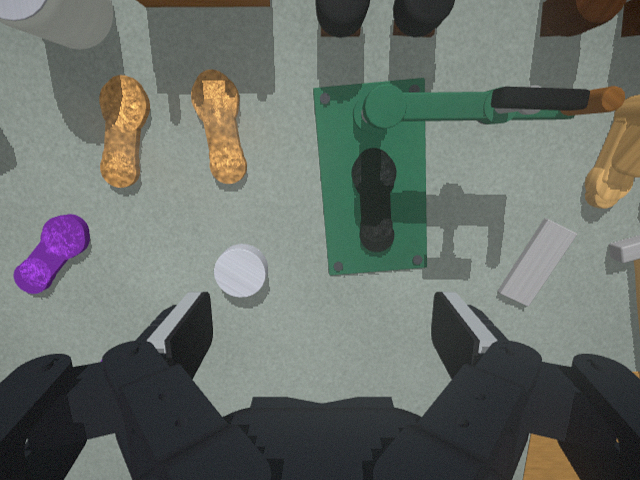

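```bash
cat >> h.py <<'E'
def seg(c,px,kind):
    hsv=cv2.cvtColor(c[0],cv2.COLOR_RGB2HSV)
    if kind=="cork": m=cv2.inRange(hsv,(8,110,40),(25,255,255))
    if kind=="pad": m=cv2.inRange(c[0],(0,0,0),(50,42,50))
    if kind=="plate": m=cv2.inRange(hsv,(0,0,125),(180,28,255))
    m=cv2.morphologyEx(m,cv2.MORPH_OPEN,np.ones((3,3)));m=cv2.morphologyEx(m,cv2.MORPH_CLOSE,np.ones((5,5)))
    cs=[k for k in cv2.findContours(m,0,1)[0] if cv2.contourArea(k)>300]
    return max(cs,key=lambda k:cv2.pointPolygonTest(k,(float(px[0]),float(px[1])),True))
def fit(c,px,kind,z):
    k=seg(c,px,kind)[:,0].astype(float);P=np.array([ray(c,p,z)[:2] for p in k],np.float32)
    (cx,cy),(w,h),a=cv2.minAreaRect(P)
    a=np.radians(a) if w>h else np.radians(a+90)
    u=np.array([np.cos(a),np.sin(a)]);u*=np.sign(u[0]) if abs(u[0])>.3 else 1;v=np.array([-u[1],u[0]])
    o=np.array([cx,cy]);q=np.c_[(P-o)@u,(P-o)@v]
    prof=[]
    for b in(-65,-50,-22,-10,0,10,40,55,65):
        s=q[abs(q[:,0]-b)<4,1]
        if len(s): prof.append((b,round(float(s.min())),round(float(s.max()))))
    print(kind,px,"c",o.round(1),"ang %.1f"%np.degrees(np.arctan2(u[1],u[0])),"LxW %.0f x %.0f"%(max(w,h),min(w,h)),"prof",prof);return o,u
E
python3 - <<'E'
from h import *
d=np.load("w3.npz");c=(d["f"],d["K"],d["R"],d["t"])
print(c[0][200,376],c[0][160,385],c[0][230,420],c[0][260,538],c[0][400,330])
fit(c,(222,132),"cork",12);fit(c,(122,132),"cork",12);fit(c,(376,202),"pad",15);fit(c,(538,260),"plate",12)
E
```

```text
[36 40 38] [46 54 56] [ 58 110  88] [163 162 164] [149 158 150]
cork (222, 132) c [639.2 124.1] ang 3.5 LxW 148 x 62 prof [(-65, -27, 16), (-50, -31, 20), (-22, -26, 17), (-10, -23, 19), (0, -22, 19), (10, -22, 21), (40, -31, 31), (55, -28, 29), (65, -19, 22)]
cork (122, 132) c [632.8 253.7] ang -9.1 LxW 149 x 65 prof [(-65, -16, 28), (-50, -19, 32), (-22, -14, 27), (-10, -15, 26), (0, -20, 26), (10, -22, 24), (40, -32, 32), (55, -29, 31), (65, -22, 25)]
pad (376, 202) c [767.5 -39.9] ang 86.6 LxW 62 x 32 prof [(-22, -13, 7), (-10, -3, 14), (0, 0, 16), (10, 0, 15)]
plate (538, 260) c [484.2  -5.2] ang 89.8 LxW 1034 x 618 prof [(-65, 54, 271), (-50, 57, 275), (-22, 54, 281), (-10, -84, 283), (0, -309, 283), (10, -309, 279), (40, -309, 273), (55, -309, 271), (65, -199, 271)]
```

```bash
cat >> h.py <<'E'
def seg(c,px,kind):
    f=c[0].astype(int);hsv=cv2.cvtColor(c[0],cv2.COLOR_RGB2HSV)
    if kind=="cork": m=cv2.inRange(hsv,(8,110,40),(25,255,255))
    if kind=="pad": m=((f[...,1]-f[...,0]<16)&(f.max(2)<85)).astype(np.uint8)*255
    if kind=="plate": m=((f[...,1]-f[...,0]<4)&(f[...,1]-f[...,2]<3)&(f.min(2)>90)).astype(np.uint8)*255
    m=cv2.morphologyEx(m,cv2.MORPH_OPEN,np.ones((3,3)));m=cv2.morphologyEx(m,cv2.MORPH_CLOSE,np.ones((5,5)))
    cs=[k for k in cv2.findContours(m,0,1)[0] if cv2.contourArea(k)>300]
    return max(cs,key=lambda k:cv2.pointPolygonTest(k,(float(px[0]),float(px[1])),True))
def fit(c,px,kind,z,show=1):
    k=seg(c,px,kind);m=np.zeros(c[0].shape[:2],np.uint8);cv2.drawContours(m,[k],-1,255,-1)
    ys,xs=np.nonzero(m);P=np.array([ray(c,(x,y),z)[:2] for x,y in zip(xs,ys)])
    o=P.mean(0);w,V=np.linalg.eigh(np.cov(P.T));u=V[:,1]
    if u[0]<0: u=-u
    for _ in range(6):
        v=np.array([-u[1],u[0]]);q=np.c_[(P-o)@u,(P-o)@v];l,h=q[:,0].min(),q[:,0].max();L=h-l
        bs=np.linspace(l+12,h-12,22);mid=np.array([[b,(q[abs(q[:,0]-b)<2.5,1].min()+q[abs(q[:,0]-b)<2.5,1].max())/2,np.ptp(q[abs(q[:,0]-b)<2.5,1])] for b in bs])
        s,i=np.polyfit(mid[:,0],mid[:,1],1);a=np.arctan(s);o=o+v*i+u*(l+h)/2;u=u*np.cos(a)+v*np.sin(a)
    if show: print(kind,px,"c",o.round(1),"ang %.2f"%np.degrees(np.arctan2(u[1],u[0])),"L %.1f"%L,"widths",mid[:,2].round().astype(int).tolist(),"midres",np.abs(mid[:,1]-s*mid[:,0]-i).max().round(1));
    return o,u
E
python3 - <<'E'
from h import *
d=np.load("w3.npz");c=(d["f"],d["K"],d["R"],d["t"])
fit(c,(222,132),"cork",12);fit(c,(122,132),"cork",12);fit(c,(376,202),"pad",15);fit(c,(538,260),"plate",12)
E
```

```text
cork (222, 132) c [639.4 121.9] ang 7.37 L 148.6 widths [44, 48, 51, 50, 47, 47, 44, 43, 41, 40, 40, 41, 42, 47, 54, 59, 61, 62, 62, 59, 54, 45] midres 1.1
cork (122, 132) c [633.4 257.1] ang -13.56 L 148.7 widths [46, 50, 51, 50, 46, 44, 42, 40, 40, 41, 41, 45, 45, 47, 56, 60, 64, 65, 65, 62, 57, 49] midres 2.5
pad (376, 202) c [539.2 -90.7] ang 4.83 L 148.3 widths [44, 47, 48, 48, 46, 43, 43, 42, 42, 42, 41, 40, 41, 48, 52, 56, 59, 60, 60, 58, 52, 45] midres 0.6
plate (538, 260) c [ 444.4 -334.7] ang -25.74 L 129.3 widths [56, 55, 56, 57, 56, 56, 56, 56, 57, 56, 54, 57, 56, 55, 53, 56, 56, 57, 56, 56, 55, 56] midres 1.5
```

Run:
```python
from h import *
go(634.4,121.3,170,7.4)
d=np.load("w3.npz");cv2.imwrite("pics/crop.png",cv2.resize(d["f"][40:310,0:290,::-1],None,fx=2,fy=2))
```

```text
shift [ 2.382 -4.556  7.301] rz -0.042
```

View pics/crop.png

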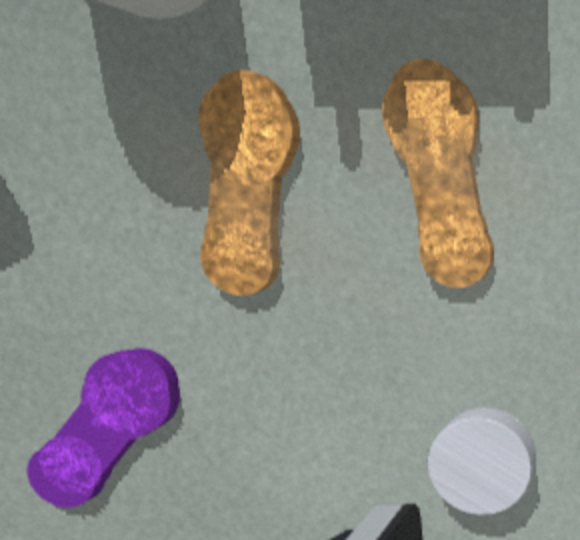

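The crop confirms it: the two cork blanks (w3 pixels (222,132) and (122,132)) are the real ones. Purple (53,258) is the look-alike and stays. Moving over the nearer blank.

Emit:
{"name": "move_arm", "arguments": {
  "deltas": [
    [0.298,-0.57,0.912,0,0,0],
    [0.298,-0.57,0.912,0,0,0],
    [0.298,-0.57,0.912,0,0,0],
    [0.298,-0.57,0.912,0,0,0],
    [0.298,-0.57,0.912,0,0,0]
  ]
}}

```text
t: 13.15
eef_pos: [607.8, 71.0, 251.4]
tool_rot: [[1.0, -0.002, -0.0], [-0.002, -1.0, -0.0], [-0.0, 0.0, -1.0]]
force: [0.1, 0.6, -0.2]
grip_width: 0.997
grasp_force: 0.0
```

Emit:
{"name": "move_arm", "arguments": {
  "deltas": [
    [0.298,-0.57,0.912,0,0,0],
    [0.298,-0.57,0.912,0,0,0],
    [0.298,-0.57,0.912,0,0,-0.042],
    [0,0,0,0,0,0],
    [0,0,0,0,0,0]
  ]
}}

```text
t: 13.78
eef_pos: [634.7, 121.1, 171.0]
tool_rot: [[0.992, 0.127, 0.001], [0.127, -0.992, -0.0], [0.001, 0.0, -1.0]]
force: [-0.7, -0.3, 1.4]
grip_width: 1.002
grasp_force: 0.0
```

Run:
```python
from h import *
st();c=cam("wrist");cv2.imwrite("pics/w4.png",c[0][...,::-1])
m=mark_of("wrist","blank1");print([(np.round(k["point"]),k["confidence"]) for k in m])
px=proj(c,[634,121,12])[0];print(px)
o,u=fit(c,px,"cork",12);t=o-5*u;go(t[0],t[1],-1,np.degrees(np.arctan2(u[1],u[0])))
```

```text
t13.8 pos [634.7 121.1 171. ] yaw 7.28 z [ 0.001 -0.    -1.   ] F [-0.7 -0.3  1.4] w 1.002 g 0.0 q [-0.08  0.54 -0.3   1.57  0.17  1.06 -1.86]
[(array([ 23., 358.]), 0.6), (array([166., 197.]), 0.56), (array([319., 211.]), 0.55)]
[322.32812112 219.01834452]
cork [322.32812112 219.01834452] c [639.8 122.7] ang 7.13 L 147.9 widths [44, 47, 49, 48, 45, 44, 43, 41, 41, 40, 40, 42, 41, 48, 52, 56, 60, 61, 60, 58, 53, 45] midres 0.4
shift [-0.011 -0.042  5.756] rz 0.0008
```

Emit:
{"name": "move_arm", "arguments": {
  "deltas": [
    [0,-0.04,0.95,0,0,0],
    [0,0,0.95,0,0,0],
    [0,0,0.95,0,0,0],
    [0,0,0.95,0,0,0],
    [0,0,0.95,0,0,0]
  ]
}}

```text
t: 14.5
eef_pos: [635.2, 122.3, 28.4]
tool_rot: [[0.992, 0.127, 0.002], [0.127, -0.992, -0.0], [0.002, 0.0, -1.0]]
force: [0.8, -0.0, -0.3]
grip_width: 1.0
grasp_force: 0.0
```

Emit:
{"name": "move_arm", "arguments": {
  "deltas": [
    [0,0,0.5,0,0,0],
    [0,0,0.4,0,0,0],
    [0,0,0.08,0,0,0],
    [0,0,0,0,0,0]
  ]
}}

```text
t: 15.0
eef_pos: [634.7, 123.1, -0.9]
tool_rot: [[0.992, 0.129, 0.001], [0.129, -0.992, 0.0], [0.001, -0.0, -1.0]]
force: [0.2, -0.7, 0.5]
grip_width: 0.997
grasp_force: 0.0
```

Emit:
{"name": "move_arm", "arguments": {
  "deltas": [
    [0,0,0,0,0,0],
    [0,0,0,0,0,0],
    [0,0,0,0,0,0],
    [0,0,0,0,0,0],
    [0,0,0,0,0,0]
  ],
  "jaw": 1
}}

```text
t: 15.62
eef_pos: [634.7, 123.2, -0.9]
tool_rot: [[0.992, 0.129, 0.001], [0.129, -0.992, 0.0], [0.001, -0.0, -1.0]]
force: [-0.8, 0.9, 3.6]
grip_width: 0.477
grasp_force: 61.6
```

Emit:
{"name": "move_arm", "arguments": {
  "deltas": [
    [0,0,-0.7,0,0,0],
    [0,0,-1,0,0,0],
    [0,0,-1,0,0,0],
    [0,0,-1,0,0,0],
    [0,0,-0.5,0,0,0]
  ]
}}

```text
t: 16.25
eef_pos: [635.0, 123.3, 127.2]
tool_rot: [[0.992, 0.129, 0.003], [0.129, -0.992, 0.001], [0.003, -0.0, -1.0]]
force: [0.5, -0.3, -1.1]
grip_width: 0.47
grasp_force: 60.8
```

Emit:
{"name": "move_arm", "arguments": {
  "deltas": [
    [-0.592,0.684,-0.8,0,0,0],
    [-0.592,0.684,-0.8,0,0,0],
    [-0.592,0.684,-0.8,0,0,0.0065],
    [-0.592,0.684,-0.8,0,0,0.0065],
    [-0.592,0.684,-0.8,0,0,0]
  ]
}}

```text
t: 16.88
eef_pos: [557.1, 10.0, 245.1]
tool_rot: [[0.996, 0.089, -0.001], [0.089, -0.996, -0.0], [-0.001, 0.0, -1.0]]
force: [1.0, 0.1, -1.4]
grip_width: 0.479
grasp_force: 60.8
```

Emit:
{"name": "move_arm", "arguments": {
  "deltas": [
    [0,0,0,0,0,0],
    [0,0,0,0,0,0],
    [0,0,0,0,0,0]
  ]
}}

```text
t: 17.25
eef_pos: [557.8, 11.7, 243.4]
tool_rot: [[0.996, 0.09, -0.002], [0.09, -0.996, 0.0], [-0.002, -0.001, -1.0]]
force: [-0.2, 1.1, -1.1]
grip_width: 0.472
grasp_force: 60.9
```

Run:
```python
from h import *
L=[]
for i in range(6):
    c=cam("wrist");o,u=fit(c,proj(c,[539,-91,15])[0],"pad",15,i==0);L.append([*o,np.degrees(np.arctan2(u[1],u[0]))])
save(c,"w5");print(np.round(L,1),np.mean(L,0).round(2));st()
a=np.radians(np.mean(L,0)[2]);t=np.mean(L,0)[:2]-5*np.array([np.cos(a),np.sin(a)]);print(t);go(t[0],t[1],60,np.degrees(a))
```

```text
pad [419.15386355 229.83111133] c [292.8  -6.2] ang -83.49 L 813.6 widths [56, 100, 124, 150, 174, 199, 210, 200, 242, 258, 119, 116, 123, 397, 396, 205, 208, 174, 158, 121, 107, 71] midres 106.3
[[292.8  -6.2 -83.5]
 [293.   -6.3 -83.5]
 [292.9  -6.4 -83.5]
 [293.1  -6.5 -83.6]
 [293.1  -6.7 -83.6]
 [293.4  -7.  -83.7]] [293.02  -6.52 -83.55]
t17.6 pos [558.   11.  244.1] yaw 5.12 z [-0.001  0.    -1.   ] F [-0.1  0.1 -1.3] w 0.474 g 60.9 q [ 0.11  0.34 -0.31  1.7   0.11  1.12 -1.7 ]
[292.46338681  -1.54851196]
shift [-8.851 -0.372  6.141] rz 0.4926
```

View pics/w5.png

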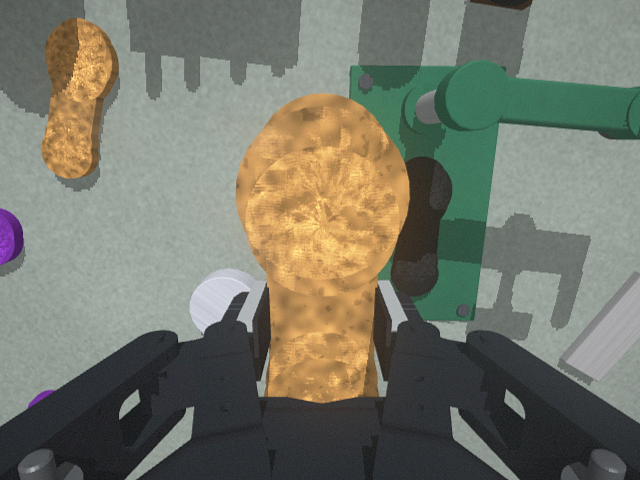

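Emit:
{"name": "move_arm", "arguments": {
  "deltas": [
    [0,-1,0,0,0,0],
    [0,-1,0,0,0,0],
    [0,-0.3,0,0,0,0],
    [0,0,0,0,0,0],
    [0,0,0,0,0,0]
  ]
}}

```text
t: 18.18
eef_pos: [552.2, 78.0, 244.3]
tool_rot: [[0.996, 0.087, -0.0], [0.087, -0.996, -0.001], [-0.0, 0.001, -1.0]]
force: [-0.1, -0.3, -1.1]
grip_width: 0.471
grasp_force: 60.8
```

Run:
```python
from h import *
L=[]
for i in range(6):
    c=cam("wrist");p=proj(c,[539,-91,15])[0];c[0][330:]=255;o,u=fit(c,p,"pad",15,i==0);L.append([*o,np.degrees(np.arctan2(u[1],u[0]))])
m=np.mean(L,0);print(p,np.round(L,1),m.round(2));st()
# held blank lobe symmetric axis in tool coordinates: fit contour upper part at plane of blank top
s=observe();k=seg(c,(323,180),"cork");
z=s["eef_pos"][2]+13
mm=np.zeros(c[0].shape[:2],np.uint8);cv2.drawContours(mm,[k],-1,255,-1)
for r in(110,140,180,220,260,300):
    xs=np.nonzero(mm[r])[0]
    if len(xs): P=np.array([ray(c,(x,r),z) for x in(xs[0],xs[-1])]);print(r,np.round((P-s["eef_pos"])@s["tool_rot"],1)[:,:2].tolist())
r=np.nonzero(mm.any(1))[0][0];print("toe tip",(ray(c,(323,r),z)-s["eef_pos"])@s["tool_rot"])
a=np.radians(m[2]);t=m[:2]-5*np.array([np.cos(a),np.sin(a)]);print(t);go(t[0],t[1],60,m[2])
```

```text
pad [482.53088706 229.72920601] c [539.1 -89. ] ang 4.80 L 147.9 widths [46, 50, 51, 51, 49, 48, 47, 45, 45, 45, 45, 45, 45, 50, 55, 58, 62, 64, 64, 62, 56, 48] midres 0.8
[483.43102469 229.80010486] [[539.1 -89.    4.8]
 [539.1 -89.1   4.8]
 [539.1 -89.1   4.9]
 [539.1 -89.1   4.9]
 [539.2 -89.1   4.9]
 [539.2 -89.    4.9]] [539.12 -89.09   4.86]
t18.5 pos [552.   79.  244.4] yaw 5.06 z [ 0. -0. -1.] F [-0.7 -0.  -1.4] w 0.474 g 60.8 q [ 0.01  0.34 -0.33  1.7   0.12  1.12 -1.84]
110 [[74.3, -14.5], [74.3, 14.5]]
140 [[64.7, -23.3], [64.7, 22.9]]
180 [[51.2, -29.8], [51.2, 29.9]]
220 [[36.9, -29.3], [36.9, 29.3]]
260 [[21.7, -24.2], [21.7, 23.9]]
300 [[5.6, -20.0], [5.6, 19.7]]
toe tip [ 79.32933724   0.16839743 -12.99909909]
[534.13400833 -89.51092703]
shift [-1.089  5.541  6.148] rz 0.0011
```

Emit:
{"name": "move_arm", "arguments": {
  "deltas": [
    [-0.182,0.931,0.5,0,0,0],
    [-0.182,0.931,0.5,0,0,0],
    [-0.182,0.931,0.8,0,0,0],
    [-0.182,0.931,0.8,0,0,0],
    [-0.182,0.931,0.8,0,0,0]
  ]
}}

```text
t: 19.1
eef_pos: [537.2, -63.2, 141.8]
tool_rot: [[0.996, 0.089, 0.001], [0.089, -0.996, -0.0], [0.001, 0.0, -1.0]]
force: [0.3, -0.5, -0.9]
grip_width: 0.472
grasp_force: 60.9
```

Emit:
{"name": "move_arm", "arguments": {
  "deltas": [
    [-0.182,0.931,0.8,0,0,0.001],
    [0,0,0.8,0,0,0],
    [0,0,0.8,0,0,0],
    [0,0,0,0,0,0],
    [0,0,0,0,0,0]
  ]
}}

```text
t: 19.73
eef_pos: [534.8, -90.3, 71.2]
tool_rot: [[0.996, 0.086, 0.001], [0.086, -0.996, -0.0], [0.001, 0.0, -1.0]]
force: [0.7, -0.3, -0.5]
grip_width: 0.471
grasp_force: 60.8
```

Run:
```python
from h import *
L=[]
for i in range(6): snapshot("wrist");L.append(observe()["eef_pos"])
print(np.mean(L,0));st();go(534.2,-90.8,15.5,4.86)
```

```text
[534.86668637 -90.35463928  71.35357098]
t20.0 pos [534.6 -90.4  71.1] yaw 4.92 z [ 0.001 -0.    -1.   ] F [ 0.9 -0.6 -2.1] w 0.475 g 60.8 q [ 0.25  0.51 -0.25  1.93  0.18  0.72 -1.59]
shift [-0.016  0.012  1.852] rz 0.0003
```

Emit:
{"name": "move_arm", "arguments": {
  "deltas": [
    [-0.02,0.015,0.8,0,0,0],
    [0,0,0.6,0,0,0],
    [0,0,0.35,0,0,0],
    [0,0,0.12,0,0,0],
    [0,0,0.02,0,0,0]
  ]
}}

```text
t: 20.65
eef_pos: [534.0, -90.8, 14.1]
tool_rot: [[0.996, 0.086, 0.001], [0.086, -0.996, -0.0], [0.001, 0.0, -1.0]]
force: [0.6, -0.1, -0.6]
grip_width: 0.473
grasp_force: 60.9
```

Emit:
{"name": "move_arm", "arguments": {
  "deltas": [
    [0,0,0.02,0,0,0],
    [0,0,0,0,0,0]
  ]
}}

```text
t: 20.9
eef_pos: [534.0, -90.8, 14.0]
tool_rot: [[0.996, 0.086, 0.001], [0.086, -0.996, -0.0], [0.001, 0.0, -1.0]]
force: [-1.5, 0.7, 5.8]
grip_width: 0.473
grasp_force: 61.7
```

Emit:
{"name": "move_arm", "arguments": {
  "deltas": [
    [0,0,0,0,0,0],
    [0,0,0,0,0,0],
    [0,0,0,0,0,0],
    [0,0,-0.3,0,0,0],
    [0,0,-1,0,0,0]
  ],
  "jaw": -1
}}

```text
t: 21.52
eef_pos: [532.5, -90.7, 51.8]
tool_rot: [[0.996, 0.086, -0.003], [0.086, -0.996, 0.0], [-0.003, -0.001, -1.0]]
force: [-0.3, -0.1, 0.3]
grip_width: 1.003
grasp_force: 0.0
```

Emit:
{"name": "move_arm", "arguments": {
  "deltas": [
    [0,0,-1,0,0,0],
    [0,0,-1,0,0,0],
    [0,0,-1,0,0,0],
    [0,0,-1,0,0,0],
    [-0.3,0,-1,0,0,0]
  ]
}}

```text
t: 22.15
eef_pos: [524.9, -91.4, 203.8]
tool_rot: [[0.996, 0.086, 0.001], [0.086, -0.996, 0.0], [0.001, -0.0, -1.0]]
force: [0.7, -0.5, 0.2]
grip_width: 0.998
grasp_force: 0.0
```

Run:
```python
from h import *
L=[]
for i in range(5):
    c=cam("wrist");o,u=fit(c,proj(c,[539,-90,27])[0],"cork",27,i==0);L.append([*o,np.degrees(np.arctan2(u[1],u[0]))])
print(np.mean(L,0).round(2));st()
p=proj(c,[539,-90,27])[0].astype(int);y0=max(p[1]-130,0);cv2.imwrite("pics/c6.png",cv2.resize(c[0][y0:y0+260,p[0]-120:p[0]+120,::-1],None,fx=2.3,fy=2.3))
c=cam("wrist");print([(m["bbox"],m["confidence"]) for m in look_for("wrist","blank1")])
save(c,"w6");go(628.5,258.3,170,-13.5)
```

```text
cork [322.11393697 198.00458548] c [538.5 -89.9] ang 4.85 L 148.4 widths [44, 48, 49, 49, 46, 45, 43, 41, 41, 41, 40, 42, 42, 48, 53, 56, 60, 61, 61, 59, 54, 47] midres 0.3
[538.96 -89.89   4.75]
t22.4 pos [524.5 -91.6 202. ] yaw 4.92 z [-0. -0. -1.] F [0.2 0.7 0.2] w 0.996 g 0.0 q [ 0.29  0.33 -0.28  1.82  0.11  1.   -1.52]
[([283.4, 106.9, 359.7, 279.0], 0.63), ([496.4, 2.2, 640.0, 66.1], 0.48)]
shift [  4.467 -11.32    1.039] rz 0.1024
```

View pics/c6.png

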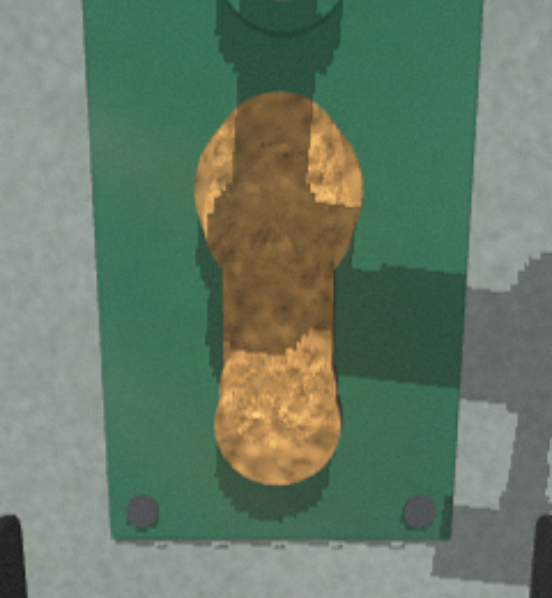

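Emit:
{"name": "move_arm", "arguments": {
  "deltas": [
    [0.372,-0.943,0,0,0,0],
    [0.372,-0.943,0,0,0,0],
    [0.372,-0.943,0,0,0,0],
    [0.372,-0.943,0,0,0,0],
    [0.372,-0.943,0,0,0,0]
  ]
}}

```text
t: 23.12
eef_pos: [568.0, 55.1, 201.0]
tool_rot: [[0.996, 0.086, -0.002], [0.086, -0.996, -0.0], [-0.002, 0.0, -1.0]]
force: [0.0, 0.0, -0.0]
grip_width: 1.0
grasp_force: 0.0
```

Emit:
{"name": "move_arm", "arguments": {
  "deltas": [
    [0.372,-0.943,0,0,0,0],
    [0.372,-0.943,0,0,0,0],
    [0.372,-0.943,0,0,0,0],
    [0.372,-0.943,0,0,0,0],
    [0.372,-0.943,0,0,0,0]
  ]
}}

```text
t: 23.75
eef_pos: [611.5, 200.7, 200.7]
tool_rot: [[0.996, 0.086, -0.002], [0.086, -0.996, -0.001], [-0.002, 0.001, -1.0]]
force: [-0.0, -0.2, 0.5]
grip_width: 1.003
grasp_force: 0.0
```

Emit:
{"name": "move_arm", "arguments": {
  "deltas": [
    [0.372,-0.943,0.5,0,0,0],
    [0.372,-0.943,0.5,0,0,0.051],
    [0,0,0,0,0,0.051],
    [0,0,0,0,0,0],
    [0,0,0,0,0,0]
  ]
}}

```text
t: 24.38
eef_pos: [629.0, 257.5, 171.7]
tool_rot: [[0.973, -0.23, -0.0], [-0.23, -0.973, -0.001], [-0.0, 0.001, -1.0]]
force: [-1.4, 0.2, -0.3]
grip_width: 1.001
grasp_force: 0.0
```

Run:
```python
from h import *
L=[];E=[]
for i in range(5):
    c=cam("wrist");E.append(observe()["eef_pos"]);
    o,u=fit(c,proj(c,[634,257,12])[0],"cork",12,i==0);L.append([*o,np.degrees(np.arctan2(u[1],u[0]))])
save(c,"w7");m=np.mean(L,0);e=np.mean(E,0);print(m.round(2),e.round(1));s=st()
a=np.radians(m[2]);t=np.array([*(m[:2]-5*np.array([np.cos(a),np.sin(a)])),-1]);go(*t,m[2]);print(s["tool_rot"].T@(t-e)/30)
```

```text
cork [321.37213236 211.81949613] c [633.9 259. ] ang -12.49 L 147.7 widths [43, 47, 49, 47, 45, 44, 42, 40, 41, 40, 40, 40, 41, 48, 53, 56, 59, 61, 60, 58, 53, 45] midres 0.4
[633.98 258.93 -12.38] [629.2 257.6 172.2]
t24.6 pos [629.1 257.7 172.3] yaw -13.42 z [ 0.  0. -1.] F [-0.7  0.5 -0. ] w 0.997 g 0.0 q [-0.31  0.59 -0.24  1.48  0.15  1.09 -2.39]
shift [-0.02  -0.074  5.777] rz -0.0057
[-0.02182355 -0.07804803  5.77280803]
```

Emit:
{"name": "move_arm", "arguments": {
  "deltas": [
    [-0.02,-0.076,0.95,0,0,-0.006],
    [0,0,0.95,0,0,0],
    [0,0,0.95,0,0,0],
    [0,0,0.95,0,0,0],
    [0,0,0.95,0,0,0]
  ]
}}

```text
t: 25.25
eef_pos: [629.2, 260.3, 29.0]
tool_rot: [[0.977, -0.214, 0.0], [-0.214, -0.977, 0.0], [0.0, -0.0, -1.0]]
force: [0.8, 0.2, -0.2]
grip_width: 0.996
grasp_force: 0.0
```

Emit:
{"name": "move_arm", "arguments": {
  "deltas": [
    [0,0,0.5,0,0,0],
    [0,0,0.4,0,0,0],
    [0,0,0.12,0,0,0],
    [0,0,0,0,0,0],
    [0,0,0,0,0,0]
  ]
}}

```text
t: 25.88
eef_pos: [629.5, 260.7, -0.1]
tool_rot: [[0.977, -0.214, 0.001], [-0.214, -0.977, 0.001], [0.001, -0.001, -1.0]]
force: [-0.4, 0.0, 0.3]
grip_width: 1.0
grasp_force: 0.0
```

Emit:
{"name": "move_arm", "arguments": {
  "deltas": [
    [0,0,0,0,0,0],
    [0,0,0,0,0,0],
    [0,0,0,0,0,0],
    [0,0,0,0,0,0],
    [0,0,0,0,0,0]
  ],
  "jaw": 1
}}

```text
t: 26.5
eef_pos: [629.3, 260.7, -0.5]
tool_rot: [[0.977, -0.214, 0.001], [-0.214, -0.977, 0.0], [0.001, -0.001, -1.0]]
force: [-0.8, -0.6, 5.0]
grip_width: 0.472
grasp_force: 61.7
```

Emit:
{"name": "move_arm", "arguments": {
  "deltas": [
    [0,0,-0.7,0,0,0],
    [0,0,-1,0,0,0],
    [0,0,-1,0,0,0],
    [0,0,-1,0,0,0],
    [0,0,-0.3,0,0,0]
  ]
}}

```text
t: 27.12
eef_pos: [630.0, 261.0, 122.0]
tool_rot: [[0.977, -0.214, 0.003], [-0.214, -0.977, 0.002], [0.003, -0.002, -1.0]]
force: [0.2, -0.3, -0.2]
grip_width: 0.472
grasp_force: 61.1
```

Run:
```python
from h import *
def held(c,s):
    z=s["eef_pos"][2]+13;k=seg(c,(323,180),"cork");mm=np.zeros(c[0].shape[:2],np.uint8);cv2.drawContours(mm,[k],-1,255,-1)
    for r in(140,180,220,260,300):
        xs=np.nonzero(mm[r])[0]
        if len(xs): P=np.array([ray(c,(x,r),z) for x in(xs[0],xs[-1])]);print(r,np.round((P-s["eef_pos"])@s["tool_rot"],1)[:,:2].tolist())
    r=np.nonzero(mm.any(1))[0][0];print("toe tip",((ray(c,(323,r),z)-s["eef_pos"])@s["tool_rot"]).round(1))
s=st();c=cam("wrist");held(c,s);go(534.0,-90.6,75,4.8)
go(534.0,-90.6,75)
```

```text
t27.1 pos [630. 261. 122.] yaw -12.36 z [ 0.003  0.002 -1.   ] F [ 0.2 -0.3 -0.2] w 0.472 g 61.1 q [-0.32  0.63 -0.24  1.53  0.17  1.   -2.4 ]
140 [[64.5, -23.7], [64.5, 22.9]]
180 [[51.0, -30.0], [51.0, 29.8]]
220 [[36.7, -29.4], [36.7, 28.9]]
260 [[21.5, -24.0], [21.6, 23.4]]
300 [[5.4, -20.1], [5.5, 19.6]]
toe tip [ 79.5   0.1 -12.8]
shift [-0.617 12.133  1.534] rz -0.0954
shift [-0.617 12.133  1.534] rz None
```

Emit:
{"name": "move_arm", "arguments": {
  "deltas": [
    [-0.047,0.933,0,0,0,0],
    [-0.047,0.933,0,0,0,0],
    [-0.047,0.933,0,0,0,0],
    [-0.047,0.933,0,0,0,0],
    [-0.047,0.933,0,0,0,0]
  ]
}}

```text
t: 27.8
eef_pos: [591.0, 124.1, 117.9]
tool_rot: [[0.977, -0.214, -0.002], [-0.214, -0.977, -0.001], [-0.002, 0.001, -1.0]]
force: [-0.0, -0.3, -1.4]
grip_width: 0.473
grasp_force: 61.1
```

Emit:
{"name": "move_arm", "arguments": {
  "deltas": [
    [-0.047,0.933,0,0,0,0],
    [-0.047,0.933,0,0,0,0],
    [-0.047,0.933,0,0,0,0],
    [-0.047,0.933,0,0,0,0],
    [-0.047,0.933,0,0,0,0]
  ]
}}

```text
t: 28.42
eef_pos: [554.2, -10.9, 118.0]
tool_rot: [[0.977, -0.214, -0.002], [-0.214, -0.977, -0.0], [-0.002, 0.001, -1.0]]
force: [0.6, -0.2, -0.4]
grip_width: 0.472
grasp_force: 61.1
```

Emit:
{"name": "move_arm", "arguments": {
  "deltas": [
    [-0.047,0.933,0,0,0,0],
    [-0.047,0.933,0,0,0,0],
    [-0.047,0.933,0,0,0,0],
    [0,0,0,0,0,-0.0477],
    [0,0,0,0,0,-0.0477]
  ]
}}

```text
t: 29.05
eef_pos: [532.2, -91.5, 118.1]
tool_rot: [[0.996, 0.088, -0.002], [0.088, -0.996, 0.0], [-0.002, -0.0, -1.0]]
force: [1.1, 0.6, -1.5]
grip_width: 0.468
grasp_force: 61.1
```

Emit:
{"name": "move_arm", "arguments": {
  "deltas": [
    [0,0,0.7,0,0,0],
    [0,0,0.7,0,0,0],
    [0,0,0,0,0,0],
    [0,0,0,0,0,0]
  ]
}}

```text
t: 29.55
eef_pos: [533.1, -91.0, 77.2]
tool_rot: [[0.996, 0.084, -0.0], [0.084, -0.996, 0.0], [-0.0, -0.0, -1.0]]
force: [1.2, 0.5, -0.8]
grip_width: 0.472
grasp_force: 61.0
```

Run:
```python
from h import *
E=[]
for i in range(6): snapshot("wrist");E.append(observe()["eef_pos"])
e=np.mean(E,0);s=st();print(e.round(2),s["tool_rot"].T@(np.array([534.0,-90.8,26.5])-e)/30)
```

```text
t29.9 pos [533.5 -91.1  77.5] yaw 4.81 z [ 0.001 -0.    -1.   ] F [-0.2 -0.4 -1.2] w 0.473 g 61.0 q [ 0.29  0.5  -0.3   1.93  0.21  0.74 -1.62]
[533.56 -91.07  77.64] [ 0.0140371  -0.00808317  1.70453057]
```

Emit:
{"name": "move_arm", "arguments": {
  "deltas": [
    [0.014,-0.008,0.8,0,0,0],
    [0,0,0.6,0,0,0],
    [0,0,0.25,0,0,0],
    [0,0,0.05,0,0,0],
    [0,0,0.02,0,0,0]
  ]
}}

```text
t: 30.48
eef_pos: [533.3, -90.8, 26.4]
tool_rot: [[0.996, 0.084, -0.0], [0.084, -0.996, -0.0], [-0.0, 0.0, -1.0]]
force: [-5.6, 1.3, 15.2]
grip_width: 0.473
grasp_force: 62.7
```

Emit:
{"name": "move_arm", "arguments": {
  "deltas": [
    [0,0,0.01,0,0,0],
    [0,0,0,0,0,0]
  ]
}}

```text
t: 30.72
eef_pos: [533.3, -90.8, 26.4]
tool_rot: [[0.996, 0.084, -0.0], [0.084, -0.996, -0.001], [-0.0, 0.001, -1.0]]
force: [-5.3, 0.8, 11.6]
grip_width: 0.469
grasp_force: 62.5
```

Emit:
{"name": "move_arm", "arguments": {
  "deltas": [
    [0,0,-0.015,0,0,0],
    [0,0,0,0,0,0]
  ]
}}

```text
t: 30.98
eef_pos: [533.9, -90.8, 26.4]
tool_rot: [[0.996, 0.084, 0.001], [0.084, -0.996, -0.0], [0.001, 0.0, -1.0]]
force: [-2.2, -0.3, 8.0]
grip_width: 0.474
grasp_force: 62.0
```

Emit:
{"name": "move_arm", "arguments": {
  "deltas": [
    [0,0,0,0,0,0],
    [0,0,0,0,0,0],
    [0,0,0,0,0,0],
    [0,0,-0.3,0,0,0],
    [0,0,-1,0,0,0]
  ],
  "jaw": -1
}}

```text
t: 31.6
eef_pos: [532.5, -90.7, 64.2]
tool_rot: [[0.996, 0.084, -0.003], [0.084, -0.996, 0.0], [-0.003, -0.001, -1.0]]
force: [-0.0, 0.5, 0.8]
grip_width: 1.004
grasp_force: 0.0
```

Emit:
{"name": "move_arm", "arguments": {
  "deltas": [
    [0,0,-1,0,0,0],
    [0,0,-1,0,0,0],
    [0,0,-1,0,0,0],
    [0,0,-1,0,0,0],
    [-0.3,0,-1,0,0,0]
  ]
}}

```text
t: 32.22
eef_pos: [524.7, -91.3, 216.2]
tool_rot: [[0.996, 0.084, 0.001], [0.084, -0.996, 0.0], [0.001, -0.0, -1.0]]
force: [0.6, 0.0, 0.3]
grip_width: 1.003
grasp_force: 0.0
```

Run:
```python
from h import *
L=[]
for i in range(4):
    c=cam("wrist");o,u=fit(c,proj(c,[539,-90,39])[0],"cork",39,i==0);L.append([*o,np.degrees(np.arctan2(u[1],u[0]))])
print(np.mean(L,0).round(2));st()
p=proj(c,[539,-90,39])[0].astype(int);y0=max(p[1]-130,0);cv2.imwrite("pics/c8.png",cv2.resize(c[0][y0:y0+260,p[0]-120:p[0]+120,::-1],None,fx=2.3,fy=2.3))
c=cam("wrist")
try: fit(c,proj(c,[444,-335,12])[0],"plate",12)
except Exception as e: print(e)
t=cam("top");print(marks("top","plate",t,0),marks("top","blank1",t,0))
go(444.4,-334.7,180,-25.7)
```

```text
cork [322.18583927 197.78617017] c [538.7 -89.8] ang 4.66 L 149.4 widths [43, 48, 48, 48, 47, 45, 43, 41, 41, 41, 40, 40, 41, 48, 53, 56, 60, 61, 61, 58, 54, 45] midres 0.4
[538.96 -89.76   4.71]
t32.4 pos [524.7 -91.6 215.3] yaw 4.80 z [ 0.001 -0.    -1.   ] F [-0.6 -0.  -0.5] w 0.999 g 0.0 q [ 0.34  0.33 -0.34  1.8   0.13  1.04 -1.54]
plate [552.18414429 305.29265336] c [ 471.5 -317.1] ang -25.77 L 129.0 widths [57, 57, 56, 57, 57, 57, 57, 57, 57, 57, 57, 57, 58, 56, 57, 57, 57, 57, 57, 57, 56, 57] midres 0.6
[([429.0, 242.0], 0.85, [476.0, -318.0])] [([181.0, 241.0], 0.89, [460.0, 395.0]), ([204.0, 327.0], 0.82, [217.0, 314.0])]
shift [-3.328  7.857  1.122] rz 0.1696
```

View pics/c8.png

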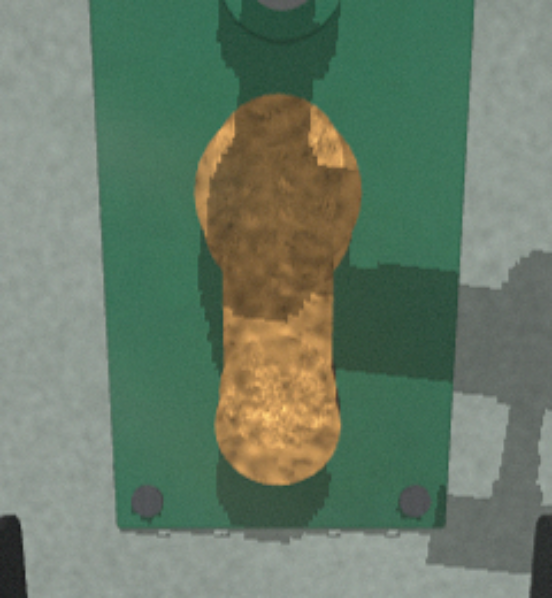

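The plate was knocked; it now lies at (471,-317). The pile is flush, with no pad rim showing round the cork at crop (280,290). Going to the plate.

Emit:
{"name": "move_arm", "arguments": {
  "deltas": [
    [-0.3,0.917,0,0,0,0],
    [-0.3,0.917,0,0,0,0],
    [-0.3,0.917,0,0,0,0],
    [-0.3,0.917,0,0,0,0],
    [-0.3,0.917,0,0,0,0]
  ]
}}

```text
t: 33.25
eef_pos: [490.8, -233.1, 213.7]
tool_rot: [[0.996, 0.084, -0.001], [0.084, -0.996, 0.001], [-0.001, -0.001, -1.0]]
force: [-0.2, 0.6, -0.1]
grip_width: 1.0
grasp_force: 0.0
```

Emit:
{"name": "move_arm", "arguments": {
  "deltas": [
    [-0.3,0.917,0.3,0,0,0],
    [-0.3,0.917,0.3,0,0,0],
    [-0.3,0.917,0.3,0,0,0],
    [0,0,0,0,0,0.0567],
    [0,0,0,0,0,0.0567]
  ]
}}

```text
t: 33.88
eef_pos: [470.7, -317.1, 186.4]
tool_rot: [[0.961, -0.275, -0.002], [-0.275, -0.961, 0.001], [-0.002, -0.001, -1.0]]
force: [-0.3, 0.3, 0.2]
grip_width: 1.002
grasp_force: 0.0
```

Emit:
{"name": "move_arm", "arguments": {
  "deltas": [
    [0,0,0,0,0,0.0567],
    [0,0,0,0,0,0],
    [0,0,0,0,0,0]
  ]
}}

```text
t: 34.25
eef_pos: [471.2, -316.7, 187.1]
tool_rot: [[0.902, -0.431, -0.001], [-0.431, -0.902, 0.0], [-0.001, 0.0, -1.0]]
force: [-0.1, 0.6, 0.3]
grip_width: 0.999
grasp_force: 0.0
```

Run:
```python
from h import *
L=[];E=[]
for i in range(5):
    c=cam("wrist");E.append(observe()["eef_pos"]);c[0][330:]=0
    o,u=fit(c,proj(c,[471.5,-317,12])[0],"plate",12,i==0);L.append([*o,np.degrees(np.arctan2(u[1],u[0]))])
save(c,"w9");m=np.mean(L,0);e=np.mean(E,0);print(m.round(2),e.round(1));s=st()
print(s["tool_rot"].T@(np.array([m[0],m[1],-1])-e)/30);go(m[0],m[1],-1,m[2])
```

```text
plate [322.35024454 213.23725299] c [ 469.9 -321.4] ang -25.51 L 128.6 widths [50, 50, 50, 49, 50, 51, 51, 51, 51, 51, 51, 51, 51, 50, 50, 51, 51, 51, 50, 50, 49, 51] midres 0.5
[ 469.94 -321.45  -25.59] [ 471.2 -316.8  187.4]
t34.5 pos [ 471.2 -316.9  187.5] yaw -25.75 z [-0.  0. -1.] F [-0.4 -0.1  0.6] w 1.001 g 0.0 q [ 0.6   0.39 -0.13  1.76  0.06  0.99 -1.58]
[0.02849931 0.15707432 6.28019738]
shift [0.028 0.154 6.284] rz -0.0009
```

View pics/w9.png

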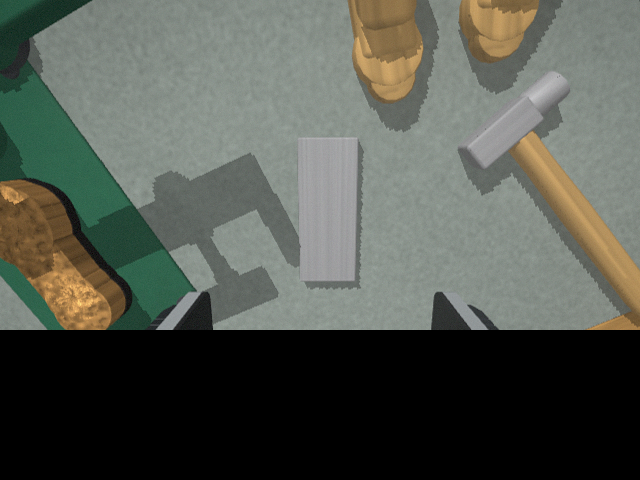

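Emit:
{"name": "move_arm", "arguments": {
  "deltas": [
    [0.028,0.155,0.95,0,0,-0.001],
    [0,0,0.95,0,0,0],
    [0,0,0.95,0,0,0],
    [0,0,0.95,0,0,0],
    [0,0,0.95,0,0,0]
  ]
}}

```text
t: 35.12
eef_pos: [470.1, -321.6, 44.3]
tool_rot: [[0.902, -0.432, 0.0], [-0.432, -0.902, -0.0], [0.0, -0.0, -1.0]]
force: [-0.4, 0.3, -0.6]
grip_width: 1.0
grasp_force: 0.0
```

Emit:
{"name": "move_arm", "arguments": {
  "deltas": [
    [0,0,0.9,0,0,0],
    [0,0,0.45,0,0,0],
    [0,0,0.15,0,0,0],
    [0,0,0,0,0,0],
    [0,0,0,0,0,0]
  ]
}}

```text
t: 35.75
eef_pos: [470.6, -321.8, 1.0]
tool_rot: [[0.902, -0.432, 0.001], [-0.432, -0.902, -0.001], [0.002, 0.0, -1.0]]
force: [0.9, 1.0, -0.3]
grip_width: 0.998
grasp_force: 0.0
```

Emit:
{"name": "move_arm", "arguments": {
  "deltas": [
    [0,0,0,0,0,0],
    [0,0,0,0,0,0],
    [0,0,0,0,0,0],
    [0,0,0,0,0,0],
    [0,0,0,0,0,0]
  ],
  "jaw": 1
}}

```text
t: 36.38
eef_pos: [470.3, -321.6, 0.9]
tool_rot: [[0.902, -0.433, 0.001], [-0.433, -0.902, -0.001], [0.001, 0.0, -1.0]]
force: [-1.5, 1.0, 8.8]
grip_width: 0.586
grasp_force: 61.9
```

Emit:
{"name": "move_arm", "arguments": {
  "deltas": [
    [0,0,-0.5,0,0,0],
    [0,0,-0.9,0,0,0],
    [0,0,-0.9,0,0,0],
    [0,0,-0.9,0,0,0],
    [0,0,-0.5,0,0,0]
  ]
}}

```text
t: 37.0
eef_pos: [470.3, -321.6, 112.8]
tool_rot: [[0.902, -0.432, 0.001], [-0.432, -0.902, -0.001], [0.002, 0.0, -1.0]]
force: [1.0, -0.5, -4.6]
grip_width: 0.586
grasp_force: 64.8
```

Emit:
{"name": "move_arm", "arguments": {
  "deltas": [
    [0,0,0,0,0,0]
  ]
}}

```text
t: 37.12
eef_pos: [470.4, -321.7, 112.0]
tool_rot: [[0.902, -0.433, 0.002], [-0.433, -0.902, -0.001], [0.002, 0.0, -1.0]]
force: [0.0, -0.9, -4.7]
grip_width: 0.584
grasp_force: 64.8
```

Run:
```python
from h import *
s=st();c=cam("wrist");save(c,"w10")
f=c[0].astype(int);m=((f[...,1]-f[...,0]<4)&(f[...,1]-f[...,2]<3)&(f.min(2)>90)).astype(np.uint8)*255;m[280:]=0
k=max([k for k in cv2.findContours(m,0,1)[0]],key=cv2.contourArea);z=s["eef_pos"][2]+13
P=np.array([ray(c,p,z) for p in k[:,0]]);q=(P-s["eef_pos"])@s["tool_rot"];print(q.min(0).round(1),q.max(0).round(1))
go(538.9,-90.2,90,4.75)
```

```text
t37.1 pos [ 470.4 -321.7  112. ] yaw -25.63 z [ 0.002 -0.001 -1.   ] F [ 0.  -0.9 -4.7] w 0.584 g 64.8 q [ 0.6   0.48 -0.13  1.84  0.08  0.83 -1.59]
[ 14.  -25.6 -13. ] [ 64.5  24.9 -12.9]
shift [-1.257 -7.943  0.699] rz -0.1688
```

Emit:
{"name": "move_arm", "arguments": {
  "deltas": [
    [-0.14,-0.883,0,0,0,0],
    [-0.14,-0.883,0,0,0,0],
    [-0.14,-0.883,0,0,0,0],
    [-0.14,-0.883,0,0,0,0],
    [-0.14,-0.883,0,0,0,0]
  ]
}}

```text
t: 37.8
eef_pos: [507.7, -191.8, 109.6]
tool_rot: [[0.902, -0.433, -0.002], [-0.433, -0.902, 0.001], [-0.002, 0.0, -1.0]]
force: [-0.4, -0.1, -4.4]
grip_width: 0.585
grasp_force: 64.7
```

Emit:
{"name": "move_arm", "arguments": {
  "deltas": [
    [-0.14,-0.883,0,0,0,0],
    [-0.14,-0.883,0,0,0,0],
    [-0.14,-0.883,0,0,0,0],
    [-0.14,-0.883,0,0,0,0],
    [0,0,0,0,0,-0.0563]
  ]
}}

```text
t: 38.42
eef_pos: [538.9, -86.8, 109.7]
tool_rot: [[0.966, -0.26, -0.002], [-0.26, -0.966, 0.002], [-0.002, -0.001, -1.0]]
force: [-0.3, -0.4, -4.1]
grip_width: 0.589
grasp_force: 64.7
```

Emit:
{"name": "move_arm", "arguments": {
  "deltas": [
    [0,0,0,0,0,-0.0563],
    [0,0,0,0,0,-0.0563],
    [0,0,0.4,0,0,0],
    [0,0,0.3,0,0,0],
    [0,0,0,0,0,0]
  ]
}}

```text
t: 39.05
eef_pos: [538.0, -90.0, 88.5]
tool_rot: [[0.997, 0.081, -0.003], [0.081, -0.997, 0.0], [-0.003, -0.0, -1.0]]
force: [-0.2, -0.0, -4.5]
grip_width: 0.584
grasp_force: 64.6
```

Run:
```python
from h import *
E=[]
for i in range(6): snapshot("wrist");E.append(observe()["eef_pos"])
e=np.mean(E,0);s=st();print(e.round(2),s["tool_rot"].T@(np.array([539,-90.3,40.3])-e)/30)
```

```text
t39.4 pos [539.3 -90.1  90.4] yaw 4.75 z [ 0.001 -0.    -1.   ] F [-0.2 -0.1 -4.6] w 0.587 g 64.7 q [ 0.28  0.49 -0.29  1.9   0.19  0.77 -1.6 ]
[539.1  -90.04  90.01] [-0.00527423  0.00808836  1.65709871]
```

Emit:
{"name": "move_arm", "arguments": {
  "deltas": [
    [-0.005,0.008,0.8,0,0,0],
    [0,0,0.5,0,0,0],
    [0,0,0.25,0,0,0],
    [0,0,0.08,0,0,0],
    [0,0,0.02,0,0,0]
  ]
}}

```text
t: 39.98
eef_pos: [539.3, -90.3, 40.8]
tool_rot: [[0.997, 0.083, 0.001], [0.083, -0.997, -0.0], [0.001, 0.0, -1.0]]
force: [0.3, 0.2, -4.2]
grip_width: 0.583
grasp_force: 64.6
```

Emit:
{"name": "move_arm", "arguments": {
  "deltas": [
    [0,0,0.01,0,0,0],
    [0,0,0,0,0,0]
  ]
}}

```text
t: 40.22
eef_pos: [539.2, -90.4, 40.6]
tool_rot: [[0.997, 0.083, 0.001], [0.083, -0.997, -0.0], [0.001, 0.0, -1.0]]
force: [-0.8, -0.4, -3.9]
grip_width: 0.589
grasp_force: 64.6
```

Emit:
{"name": "move_arm", "arguments": {
  "deltas": [
    [0,0,0.02,0,0,0],
    [0,0,0.01,0,0,0],
    [0,0,0,0,0,0]
  ]
}}

```text
t: 40.6
eef_pos: [539.1, -90.4, 39.9]
tool_rot: [[0.997, 0.083, 0.001], [0.083, -0.997, -0.0], [0.001, 0.0, -1.0]]
force: [-2.6, -0.1, 6.6]
grip_width: 0.586
grasp_force: 65.7
```

Contact (force changed from -4 to +6.6 N). Release, rise and look.

Emit:
{"name": "move_arm", "arguments": {
  "deltas": [
    [0,0,0,0,0,0],
    [0,0,0,0,0,0],
    [0,0,0,0,0,0],
    [0,0,-0.3,0,0,0],
    [0,0,-1,0,0,0]
  ],
  "jaw": -1
}}

```text
t: 41.22
eef_pos: [537.9, -90.3, 78.0]
tool_rot: [[0.997, 0.083, -0.003], [0.083, -0.997, 0.0], [-0.003, -0.001, -1.0]]
force: [-0.5, 0.4, -0.1]
grip_width: 0.998
grasp_force: 0.0
```

Emit:
{"name": "move_arm", "arguments": {
  "deltas": [
    [0,0,-1,0,0,0],
    [0,0,-1,0,0,0],
    [0,0,-1,0,0,0],
    [0,0,-1,0,0,0],
    [-0.5,0,-1,0,0,0]
  ]
}}

```text
t: 41.85
eef_pos: [524.4, -91.3, 230.0]
tool_rot: [[0.996, 0.084, 0.001], [0.084, -0.996, 0.0], [0.001, -0.0, -1.0]]
force: [-0.1, -0.1, -0.4]
grip_width: 1.002
grasp_force: 0.0
```

Run:
```python
from h import *
c=cam("wrist");st();fit(c,proj(c,[539,-90,51])[0],"plate",51)
print(marks("wrist","pivot",c,118),marks("wrist","swing_handle",c,173))
p=proj(c,[539,-90,51])[0].astype(int);y0=max(p[1]-130,0);cv2.imwrite("pics/c11.png",cv2.resize(c[0][y0:y0+260,p[0]-120:p[0]+120,::-1],None,fx=2.3,fy=2.3))
```

```text
t41.9 pos [524.  -91.7 233.7] yaw 4.79 z [ 0.005 -0.001 -1.   ] F [-0.5 -0.4  2.5] w 1.000 g 0.0 q [ 0.33  0.3  -0.33  1.78  0.11  1.07 -1.52]
plate [322.22018327 197.12547858] c [538.5 -92. ] ang -0.33 L 131.1 widths [50, 50, 51, 50, 51, 51, 50, 51, 50, 50, 51, 51, 51, 51, 50, 48, 44, 34, 32, 24, 28, 28] midres 6.0
[([324.0, 22.0], 0.58, [659.0, -81.0]), ([499.0, 48.0], 0.26, [653.0, -192.0])] []
```

View pics/c11.png

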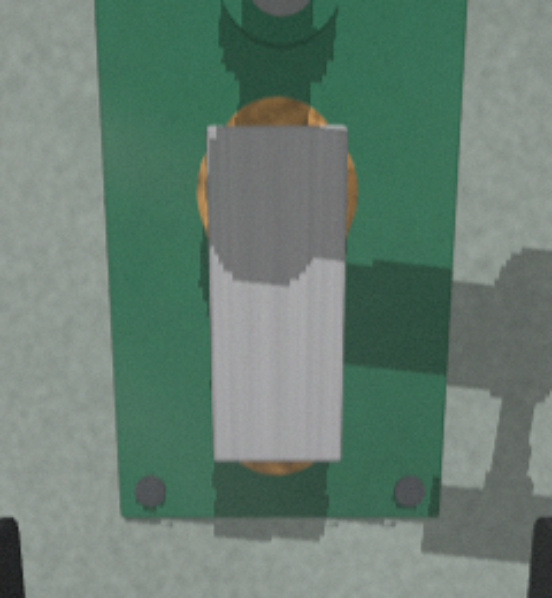

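Plate centred on the pile (crop (278,290), aligned with the soles). Now going back to the handle.

Emit:
{"name": "move_arm", "arguments": {
  "deltas": [
    [0.584,0.895,-0.65,0,0,0],
    [0.584,0.895,-0.65,0,0,0],
    [0.584,0.895,0,0,0,0],
    [0.584,0.895,0,0,0,0],
    [0.584,0.895,0,0,0,0]
  ]
}}

```text
t: 42.62
eef_pos: [622.9, -218.8, 266.2]
tool_rot: [[0.997, 0.083, -0.001], [0.083, -0.997, 0.0], [-0.001, -0.0, -1.0]]
force: [0.4, 0.1, 0.8]
grip_width: 0.994
grasp_force: 0.0
```

Emit:
{"name": "move_arm", "arguments": {
  "deltas": [
    [0.584,0.895,0,0,0,0],
    [0.584,0.895,0,0,0,0],
    [0,0,0,0,0,-0.0538],
    [0,0,0,0,0,-0.0538],
    [0,0,0,0,0,-0.0538]
  ]
}}

```text
t: 43.25
eef_pos: [661.7, -268.6, 265.9]
tool_rot: [[0.828, 0.561, -0.002], [0.561, -0.828, 0.001], [-0.001, -0.002, -1.0]]
force: [0.1, 0.2, 0.5]
grip_width: 0.997
grasp_force: 0.0
```

Emit:
{"name": "move_arm", "arguments": {
  "deltas": [
    [0,0,0,0,0,-0.0538],
    [0,0,0,0,0,-0.0538],
    [0,0,0,0,0,-0.0538],
    [0,0,0,0,0,-0.0538],
    [0,0,0,0,0,-0.0538]
  ]
}}

```text
t: 43.88
eef_pos: [661.7, -268.6, 266.0]
tool_rot: [[0.129, 0.992, -0.002], [0.992, -0.129, 0.001], [0.0, -0.002, -1.0]]
force: [0.5, 0.2, -0.2]
grip_width: 1.001
grasp_force: 0.0
```

Emit:
{"name": "move_arm", "arguments": {
  "deltas": [
    [0,0,0,0,0,-0.0538],
    [0,0,0,0,0,0],
    [0,0,0,0,0,0]
  ]
}}

```text
t: 44.25
eef_pos: [661.8, -268.7, 266.7]
tool_rot: [[-0.03, 1.0, -0.001], [1.0, 0.03, 0.0], [0.0, -0.001, -1.0]]
force: [0.7, -0.8, 0.0]
grip_width: 0.998
grasp_force: 0.0
```

Run:
```python
from h import *
st();c=cam("wrist");save(c,"w12");print(marks("wrist","swing_handle",c,173),marks("wrist","t_handle",c,197))
t=cam("top");print(marks("top","swing_handle",t,173))
go(662,-269,150,92)
```

```text
t44.2 pos [ 661.8 -268.7  266.7] yaw 91.72 z [-0.001  0.    -1.   ] F [ 0.7 -0.8  0. ] w 0.998 g 0.0 q [ 0.63  0.63 -0.58  1.23  0.34  1.37  0.1 ]
[([319.0, 239.0], 0.87, [660.0, -268.0])] [([320.0, 135.0], 0.7, [658.0, -201.0])]
[([430.0, 163.0], 0.77, [654.0, -279.0]), ([394.0, 170.0], 0.45, [636.0, -188.0])]
shift [-1.200e-02  3.000e-03  3.914e+00] rz -0.0007
```

View pics/w12.png

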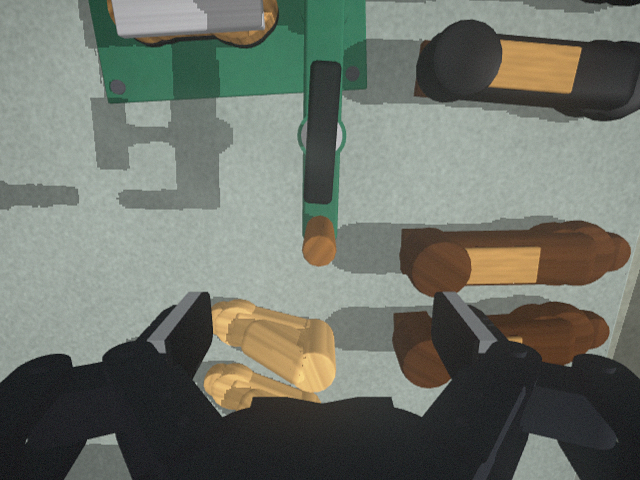

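Emit:
{"name": "move_arm", "arguments": {
  "deltas": [
    [0,0,0.98,0,0,0],
    [0,0,0.98,0,0,0],
    [0,0,0.98,0,0,0],
    [0,0,0.95,0,0,0],
    [0,0,0,0,0,0]
  ]
}}

```text
t: 45.12
eef_pos: [660.3, -268.6, 148.3]
tool_rot: [[-0.033, 0.999, -0.004], [0.999, 0.033, 0.001], [0.001, -0.004, -1.0]]
force: [0.7, -0.6, 0.2]
grip_width: 1.002
grasp_force: 0.0
```

Emit:
{"name": "move_arm", "arguments": {
  "deltas": [
    [0,0,0,0,0,0],
    [0,0,0,0,0,0],
    [0,0,0,0,0,0],
    [0,0,0,0,0,0]
  ],
  "jaw": 0.1
}}

```text
t: 45.62
eef_pos: [662.0, -268.8, 151.2]
tool_rot: [[-0.034, 0.999, 0.001], [0.999, 0.034, -0.0], [-0.0, 0.001, -1.0]]
force: [0.4, -0.8, 0.3]
grip_width: 0.451
grasp_force: 0.0
```

Run:
```python
from h import *
s=st();p=s["eef_pos"]
P=np.array([658.8,-80.6]);r=190
R=s["tool_rot"];yw=np.degrees(np.arctan2(R[1,0],R[0,0]));pos=p[:2].copy()
for i in range(1,16):
    yn=91.7-i*83.7/15;a=np.radians(yn);t=P-r*np.array([np.cos(a),np.sin(a)])
    X=np.array([np.cos(np.radians(yw)),np.sin(np.radians(yw))]);Y=np.array([X[1],-X[0]])
    d=t-pos
    if i in(1,2,15):print([round(float(X@d/30),3),round(float(Y@d/30),3),round(float(-(yn-yw)/180),4)],t.round())
    pos=t;yw=yn
```

```text
t45.6 pos [ 662.  -268.8  151.2] yaw 91.93 z [ 0.001 -0.    -1.   ] F [ 0.4 -0.8  0.3] w 0.451 g 0.0 q [ 0.63  0.71 -0.56  1.38  0.39  1.16  0.06]
[-0.027, -0.537, 0.0323] [ 646. -270.]
[0.03, -0.616, 0.031] [ 628. -268.]
[0.03, -0.616, 0.031] [ 471. -107.]
```

Emit:
{"name": "move_arm", "arguments": {
  "deltas": [
    [-0.02,-0.54,0,0,0,0.031],
    [0.03,-0.616,0,0,0,0.031],
    [0.03,-0.616,0,0,0,0.031],
    [0.03,-0.616,0,0,0,0.031],
    [0.03,-0.616,0,0,0,0.031]
  ]
}}

```text
t: 46.25
eef_pos: [574.3, -251.1, 151.0]
tool_rot: [[0.441, 0.897, 0.001], [0.897, -0.441, -0.0], [0.0, 0.001, -1.0]]
force: [1.3, -0.1, -0.8]
grip_width: 0.452
grasp_force: 0.6
```

Emit:
{"name": "move_arm", "arguments": {
  "deltas": [
    [0.03,-0.616,0,0,0,0.031],
    [0.03,-0.616,0,0,0,0.031],
    [0.03,-0.616,0,0,0,0.031],
    [0.03,-0.616,0,0,0,0.031],
    [0.03,-0.616,0,0,0,0.031]
  ]
}}

```text
t: 46.88
eef_pos: [504.2, -192.2, 151.1]
tool_rot: [[0.81, 0.587, 0.001], [0.587, -0.81, -0.001], [0.001, 0.001, -1.0]]
force: [1.8, 0.4, -0.5]
grip_width: 0.448
grasp_force: 0.6
```

Emit:
{"name": "move_arm", "arguments": {
  "deltas": [
    [0.03,-0.616,0,0,0,0.031],
    [0.03,-0.616,0,0,0,0.031],
    [0.03,-0.616,0,0,0,0.031],
    [0.03,-0.616,0,0,0,0.031],
    [0.03,-0.616,0,0,0,0.031]
  ]
}}

```text
t: 47.5
eef_pos: [469.7, -107.2, 151.1]
tool_rot: [[0.99, 0.14, 0.001], [0.14, -0.99, -0.001], [0.001, 0.001, -1.0]]
force: [0.7, -0.8, 0.2]
grip_width: 0.452
grasp_force: 0.6
```

Emit:
{"name": "move_arm", "arguments": {
  "deltas": [
    [0,-0.2,0,0,0,0.01],
    [0,-0.15,0,0,0,0],
    [0,0,0,0,0,0]
  ]
}}

```text
t: 47.88
eef_pos: [468.4, -96.8, 150.8]
tool_rot: [[0.994, 0.113, 0.0], [0.113, -0.994, 0.0], [0.0, 0.0, -1.0]]
force: [0.6, 0.5, -0.2]
grip_width: 0.448
grasp_force: 0.0
```

Run:
```python
from h import *
s=st();P=np.array([658.8,-80.6])-s["eef_pos"][:2];print(np.degrees(np.arctan2(P[1],P[0])),np.hypot(*P))
```

```text
t47.9 pos [468.4 -96.8 150.8] yaw 6.50 z [ 0.  0. -1.] F [ 0.6  0.5 -0.2] w 0.448 g 0.0 q [ 0.35  0.31 -0.32  2.    0.13  0.84 -1.5 ]
4.862150651636566 191.10046149925466
```

Emit:
{"name": "move_arm", "arguments": {
  "deltas": [
    [0,-0.12,0,0,0,0.005],
    [0,-0.1,0,0,0,0],
    [0,0,0,0,0,0]
  ]
}}

```text
t: 48.25
eef_pos: [467.5, -90.2, 150.6]
tool_rot: [[0.995, 0.097, -0.0], [0.097, -0.995, 0.0], [-0.0, -0.0, -1.0]]
force: [0.4, -0.2, 0.5]
grip_width: 0.452
grasp_force: 0.0
```

Emit:
{"name": "move_arm", "arguments": {
  "deltas": [
    [0,-0.08,0,0,0,0],
    [0,0,0,0,0,0]
  ]
}}

```text
t: 48.5
eef_pos: [467.5, -89.5, 150.6]
tool_rot: [[0.995, 0.095, 0.0], [0.095, -0.995, -0.002], [0.0, 0.002, -1.0]]
force: [0.7, -6.1, -1.3]
grip_width: 0.45
grasp_force: 3.1
```

Emit:
{"name": "move_arm", "arguments": {
  "deltas": [
    [0,-0.06,0,0,0,0],
    [0,0,0,0,0,0]
  ]
}}

```text
t: 48.75
eef_pos: [467.5, -89.5, 150.6]
tool_rot: [[0.996, 0.094, 0.001], [0.094, -0.996, -0.003], [0.0, 0.003, -1.0]]
force: [2.9, -12.9, -3.7]
grip_width: 0.453
grasp_force: 6.2
```

Emit:
{"name": "move_arm", "arguments": {
  "deltas": [
    [0,0.35,0,0,0,0],
    [0,0,0,0,0,0]
  ]
}}

```text
t: 49.0
eef_pos: [468.2, -97.2, 150.6]
tool_rot: [[0.995, 0.095, -0.0], [0.095, -0.995, 0.0], [-0.0, -0.0, -1.0]]
force: [-0.0, 0.3, 0.7]
grip_width: 0.45
grasp_force: 0.0
```

Emit:
{"name": "move_arm", "arguments": {
  "deltas": [
    [0,0,0,0,0,0],
    [0,0,0,0,0,0],
    [0,0,-1,0,0,0],
    [0,0,-1,0,0,0],
    [0,0,-1,0,0,0]
  ],
  "jaw": -1
}}

```text
t: 49.62
eef_pos: [468.1, -96.2, 241.6]
tool_rot: [[0.995, 0.097, -0.0], [0.097, -0.995, 0.0], [-0.0, -0.0, -1.0]]
force: [0.1, -0.1, -1.2]
grip_width: 0.999
grasp_force: 0.0
```

Emit:
{"name": "move_arm", "arguments": {
  "deltas": [
    [0,0,-1,0,0,0],
    [0,0,-1,0,0,0],
    [0,0,0,0,0,0]
  ]
}}

```text
t: 50.0
eef_pos: [469.4, -96.4, 302.8]
tool_rot: [[0.995, 0.097, 0.004], [0.097, -0.995, -0.001], [0.004, 0.001, -1.0]]
force: [-0.1, 0.4, -0.5]
grip_width: 0.997
grasp_force: 0.0
```

Run:
```python
from h import *
st();c=cam("wrist");save(c,"w13");print(marks("wrist","swing_handle",c,173),marks("wrist","t_handle",c,197))
f=c[0].astype(int);p=proj(c,[539,-90,208])[0];m=((f[...,1]-f[...,0]<14)&(f.max(2)<75)).astype(np.uint8)*255;m[300:]=0
cs=[k for k in cv2.findContours(m,0,1)[0] if cv2.contourArea(k)>300];k=max(cs,key=lambda k:cv2.pointPolygonTest(k,tuple(map(float,p)),True))
P=np.array([ray(c,q,208)[:2] for q in k[:,0]],np.float32);print(p,cv2.minAreaRect(P))
```

```text
t50.0 pos [469.4 -96.4 302.8] yaw 5.56 z [ 0.004 -0.001 -1.   ] F [-0.1  0.4 -0.5] w 0.997 g 0.0 q [ 0.37  0.16 -0.32  1.79  0.05  1.2  -1.44]
[([321.0, 225.0], 0.81, [471.0, -95.0])] [([322.0, 130.0], 0.89, [539.0, -90.0])]
[323.02153255 130.4509009 ] ((538.615234375, -91.280517578125), (72.19912719726562, 15.650546073913574), 2.2229502201080322)
```

View pics/w13.png

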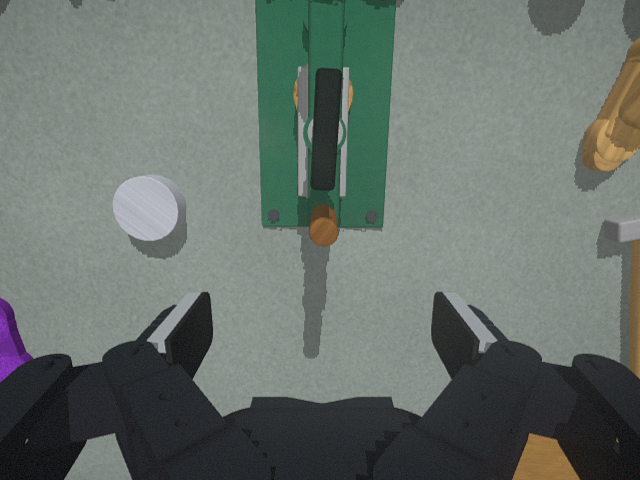

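Beam at its stop. The T-bar (322,130) lies at about 2° on the spindle axis (539,-91). Joint 7's range means gripping the bar with a half turn, then turning clockwise.

Emit:
{"name": "move_arm", "arguments": {
  "deltas": [
    [0.773,0.015,0,0,0,-0.0577],
    [0,0,0,0,0,-0.0577],
    [0,0,0,0,0,-0.0577],
    [0,0,0,0,0,-0.0577],
    [0,0,0,0,0,-0.0577]
  ]
}}

```text
t: 50.78
eef_pos: [490.7, -94.8, 299.4]
tool_rot: [[0.533, 0.846, -0.002], [0.846, -0.533, 0.0], [-0.001, -0.002, -1.0]]
force: [-0.1, 0.3, -0.1]
grip_width: 1.0
grasp_force: 0.0
```

Emit:
{"name": "move_arm", "arguments": {
  "deltas": [
    [0,0,0,0,0,-0.0577],
    [0,0,0,0,0,-0.0577],
    [0,0,0,0,0,-0.0577],
    [0,0,0,0,0,-0.0577],
    [0,0,0,0,0,-0.0577]
  ]
}}

```text
t: 51.4
eef_pos: [490.7, -94.8, 299.4]
tool_rot: [[-0.338, 0.941, -0.002], [0.941, 0.338, 0.001], [0.001, -0.002, -1.0]]
force: [-0.2, 0.4, 0.0]
grip_width: 1.003
grasp_force: 0.0
```

Emit:
{"name": "move_arm", "arguments": {
  "deltas": [
    [0,0,0,0,0,-0.0577],
    [0,0,0,0,0,-0.0577],
    [0,0,0,0,0,-0.0577],
    [0,0,0,0,0,-0.0577],
    [0,0,0,0,0,-0.0577]
  ]
}}

```text
t: 52.02
eef_pos: [490.7, -94.8, 299.5]
tool_rot: [[-0.949, 0.314, -0.002], [0.314, 0.949, 0.001], [0.002, -0.0, -1.0]]
force: [0.2, -0.4, -0.9]
grip_width: 1.002
grasp_force: 0.0
```

Emit:
{"name": "move_arm", "arguments": {
  "deltas": [
    [0,0,0,0,0,-0.0577],
    [0,0,0,0,0,-0.0577],
    [0,0,0,0,0,0],
    [0,0,0,0,0,0]
  ]
}}

```text
t: 52.52
eef_pos: [491.0, -94.9, 300.1]
tool_rot: [[-0.999, -0.032, -0.001], [-0.032, 0.999, 0.0], [0.001, 0.0, -1.0]]
force: [0.1, 0.5, -0.2]
grip_width: 1.002
grasp_force: 0.0
```

Run:
```python
from h import *
st();c=cam("wrist");print(marks("wrist","t_handle",c,197))
f=c[0].astype(int);p=proj(c,[539,-90,208])[0];m=((f[...,1]-f[...,0]<14)&(f.max(2)<75)).astype(np.uint8)*255;m[300:]=0
cs=[k for k in cv2.findContours(m,0,1)[0] if cv2.contourArea(k)>300];k=max(cs,key=lambda k:cv2.pointPolygonTest(k,tuple(map(float,p)),True))
P=np.array([ray(c,q,208)[:2] for q in k[:,0]],np.float32);print(p,cv2.minAreaRect(P))
go(538.8,-91,187,182.4)
```

```text
t52.5 pos [491.  -94.9 300.1] yaw -178.14 z [-0.001  0.    -1.   ] F [ 0.1  0.5 -0.2] w 1.002 g 0.0 q [ 0.72  0.27 -0.79  1.72  0.2   1.24  1.48]
[([325.0, 300.0], 0.69, [539.0, -91.0]), ([493.0, 150.0], 0.24, [430.0, 15.0])]
[325.69670197 306.9255763 ] ((514.6397094726562, -92.74632263183594), (37.015357971191406, 15.05440902709961), 2.3533525466918945)
shift [-1.59   0.075  3.78 ] rz -0.0025
```

Emit:
{"name": "move_arm", "arguments": {
  "deltas": [
    [-0.8,0.04,0,0,0,-0.0025],
    [-0.79,0.035,0,0,0,0],
    [0,0,0.9,0,0,0],
    [0,0,0.9,0,0,0],
    [0,0,0.9,0,0,0]
  ]
}}

```text
t: 53.25
eef_pos: [539.0, -90.6, 218.8]
tool_rot: [[-0.999, -0.043, 0.0], [-0.043, 0.999, -0.0], [-0.0, -0.0, -1.0]]
force: [0.3, 0.8, 1.0]
grip_width: 1.0
grasp_force: 0.0
```

Emit:
{"name": "move_arm", "arguments": {
  "deltas": [
    [0,0,0.7,0,0,0],
    [0,0,0.35,0,0,0],
    [0,0,0,0,0,0],
    [0,0,0,0,0,0]
  ]
}}

```text
t: 53.75
eef_pos: [539.5, -90.7, 189.0]
tool_rot: [[-0.999, -0.044, 0.001], [-0.044, 0.999, -0.0], [-0.001, -0.0, -1.0]]
force: [-0.1, -0.2, 0.4]
grip_width: 0.999
grasp_force: 0.0
```

Emit:
{"name": "move_arm", "arguments": {
  "deltas": [
    [0,0,0,0,0,0],
    [0,0,0,0,0,0],
    [0,0,0,0,0,0],
    [0,0,0,0,0,0],
    [0,0,0,0,0,0]
  ],
  "jaw": 1
}}

```text
t: 54.38
eef_pos: [539.0, -91.5, 188.3]
tool_rot: [[-0.999, -0.044, 0.0], [-0.044, 0.999, -0.001], [-0.0, -0.001, -1.0]]
force: [0.1, -3.7, 2.8]
grip_width: 0.171
grasp_force: 62.7
```

Run:
```python
from h import *
st();print(observe()["torque"])
```

```text
t54.4 pos [539.  -91.5 188.3] yaw -177.50 z [ 0.    -0.001 -1.   ] F [ 0.1 -3.7  2.8] w 0.171 g 62.7 q [ 0.61  0.45 -0.74  1.78  0.35  1.05  1.36]
[-0.64844762  0.09701604 -0.06584937]
```

Emit:
{"name": "move_arm", "arguments": {
  "deltas": [
    [0,0,0.2,0,0,0],
    [0,0,0.3,0,0,0],
    [0,0,0.3,0,0,0],
    [0,0,0.3,0,0,0],
    [0,0,0.25,0,0,0]
  ]
}}

```text
t: 55.0
eef_pos: [539.0, -91.4, 147.6]
tool_rot: [[-0.999, -0.044, 0.0], [-0.044, 0.999, -0.001], [-0.0, -0.001, -1.0]]
force: [-1.7, -4.8, 4.8]
grip_width: 0.169
grasp_force: 63.1
```

Emit:
{"name": "move_arm", "arguments": {
  "deltas": [
    [0,0,0.1,0,0,0],
    [0,0,0.05,0,0,0],
    [0,0,0,0,0,0]
  ]
}}

```text
t: 55.38
eef_pos: [539.0, -91.4, 143.2]
tool_rot: [[-0.999, -0.044, 0.0], [-0.044, 0.999, -0.001], [-0.0, -0.001, -1.0]]
force: [0.8, -5.1, 1.6]
grip_width: 0.17
grasp_force: 62.6
```

Emit:
{"name": "move_arm", "arguments": {
  "deltas": [
    [0,0,0.04,0,0,0],
    [0,0,0.03,0,0,0],
    [0,0,0,0,0,0]
  ]
}}

```text
t: 55.75
eef_pos: [539.1, -91.4, 141.6]
tool_rot: [[-0.999, -0.044, 0.0], [-0.044, 0.999, -0.001], [-0.0, -0.001, -1.0]]
force: [-1.6, -5.2, 6.7]
grip_width: 0.174
grasp_force: 63.5
```

Emit:
{"name": "move_arm", "arguments": {
  "deltas": [
    [0,0,0.04,0,0,0],
    [0,0,0,0,0,0]
  ]
}}

```text
t: 56.0
eef_pos: [539.3, -91.4, 141.4]
tool_rot: [[-0.999, -0.044, 0.001], [-0.044, 0.999, -0.002], [-0.001, -0.002, -1.0]]
force: [-5.7, -5.7, 18.9]
grip_width: 0.173
grasp_force: 65.1
```

Emit:
{"name": "move_arm", "arguments": {
  "deltas": [
    [0,0,0.02,0,0,0],
    [0,0,0,0,0,0.03],
    [0,0,0,0,0,0.03],
    [0,0,0,0,0,0.03],
    [0,0,0,0,0,0.03]
  ]
}}

```text
t: 56.62
eef_pos: [539.4, -91.4, 141.4]
tool_rot: [[-0.944, 0.33, 0.002], [0.33, 0.944, -0.002], [-0.002, -0.001, -1.0]]
force: [-7.9, -6.1, 23.5]
grip_width: 0.174
grasp_force: 65.7
```

Emit:
{"name": "move_arm", "arguments": {
  "deltas": [
    [0,0,0,0,0,0.04],
    [0,0,0,0,0,0.04],
    [0,0,0,0,0,0.04],
    [0,0,0,0,0,0.04],
    [0,0,0,0,0,0.04]
  ]
}}

```text
t: 57.25
eef_pos: [539.4, -91.4, 141.4]
tool_rot: [[-0.569, 0.822, 0.002], [0.822, 0.569, -0.002], [-0.002, 0.001, -1.0]]
force: [-7.8, -5.7, 23.1]
grip_width: 0.175
grasp_force: 65.5
```

Run:
```python
from h import *
st();print(observe()["torque"])
```

```text
t57.2 pos [539.4 -91.4 141.4] yaw 124.68 z [ 0.002 -0.002 -1.   ] F [-7.8 -5.7 23.1] w 0.175 g 65.5 q [ 0.41  0.45 -0.46  1.85  0.25  0.9   0.44]
[-1.13657518  1.54434694  0.05635305]
```

Emit:
{"name": "move_arm", "arguments": {
  "deltas": [
    [0,0,0,0,0,0.04],
    [0,0,0,0,0,0.04],
    [0,0,0,0,0,0.04],
    [0,0,0,0,0,0.04],
    [0,0,0,0,0,0.012]
  ]
}}

```text
t: 57.88
eef_pos: [539.5, -91.5, 141.4]
tool_rot: [[-0.067, 0.998, 0.002], [0.998, 0.067, -0.002], [-0.002, 0.002, -1.0]]
force: [-6.4, -5.6, 22.6]
grip_width: 0.173
grasp_force: 65.5
```

Emit:
{"name": "move_arm", "arguments": {
  "deltas": [
    [0,0,0,0,0,0.008],
    [0,0,0,0,0,0.006],
    [0,0,0,0,0,0]
  ]
}}

```text
t: 58.25
eef_pos: [539.6, -91.4, 141.4]
tool_rot: [[-0.027, 1.0, 0.002], [1.0, 0.027, -0.002], [-0.002, 0.002, -1.0]]
force: [-5.9, -5.6, 22.5]
grip_width: 0.171
grasp_force: 66.3
```

Run:
```python
from h import *
st();print(observe()["torque"])
```

```text
t58.2 pos [539.6 -91.4 141.4] yaw 91.53 z [ 0.002 -0.002 -1.   ] F [-5.9 -5.6 22.5] w 0.171 g 66.3 q [ 0.31  0.43 -0.32  1.85  0.17  0.88 -0.07]
[-1.27818337  1.49787523  0.94981881]
```

Stop reached: the torque jumped to 0.95 N m at about 91.5° yaw. Release and rise.

Emit:
{"name": "move_arm", "arguments": {
  "deltas": [
    [0,0,0,0,0,0],
    [0,0,0,0,0,0],
    [0,0,0,0,0,0],
    [0,0,-0.3,0,0,0],
    [0,0,-1,0,0,0]
  ],
  "jaw": -1
}}

```text
t: 58.88
eef_pos: [537.8, -90.6, 177.7]
tool_rot: [[-0.026, 1.0, -0.003], [1.0, 0.026, 0.001], [0.001, -0.003, -1.0]]
force: [0.5, -0.3, -0.1]
grip_width: 1.002
grasp_force: 0.0
```

Emit:
{"name": "move_arm", "arguments": {
  "deltas": [
    [0,0,-1,0,0,0],
    [0,0,-1,0,0,0],
    [0,0,-1,0,0,0],
    [0,0,-1,0,0,0],
    [0,0,-1,0,0,0]
  ]
}}

```text
t: 59.5
eef_pos: [538.7, -90.5, 329.8]
tool_rot: [[-0.026, 1.0, 0.0], [1.0, 0.026, 0.0], [0.0, 0.0, -1.0]]
force: [-0.0, 0.4, 0.1]
grip_width: 0.999
grasp_force: 0.0
```

Emit:
{"name": "move_arm", "arguments": {
  "deltas": [
    [-1,0,0,0,0,0],
    [-1,0,0,0,0,0],
    [-0.5,0,0,0,0,0],
    [0,0,0,0,0,0]
  ]
}}

```text
t: 60.0
eef_pos: [540.7, -166.3, 328.2]
tool_rot: [[-0.024, 1.0, -0.0], [1.0, 0.024, 0.0], [0.0, -0.0, -1.0]]
force: [0.2, 0.8, -0.1]
grip_width: 0.999
grasp_force: 0.0
```

Run:
```python
from h import *
st();c=cam("wrist");save(c,"w14");print(marks("wrist","swing_handle",c,173),marks("wrist","t_handle",c,150))
d=cam("scene");cv2.imwrite("pics/s14.png",np.hstack([cv2.resize(d[0][240:340,250:400,::-1],(400,300)),cv2.resize(c[0][...,::-1],(400,300))]))
```

```text
t60.0 pos [ 540.7 -166.3  328.2] yaw 91.37 z [-0.  0. -1.] F [ 0.2  0.8 -0.1] w 0.999 g 0.0 q [ 0.43  0.3  -0.3   1.55  0.09  1.31  0.14]
[([231.0, 129.0], 0.75, [469.0, -96.0])] [([320.0, 124.0], 0.74, [538.0, -90.0])]
```

View pics/s14.png

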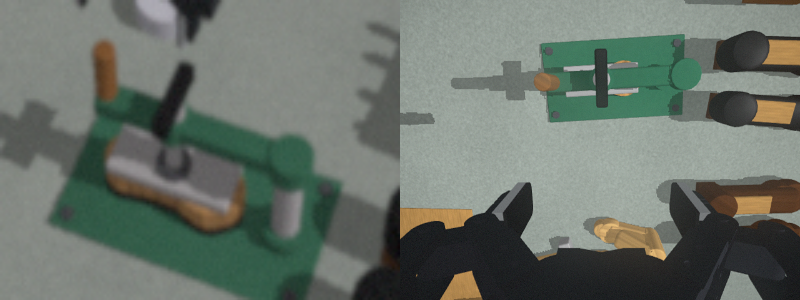

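The foot bears on the plate, the pile is aligned, the T-bar stands across the beam (locked), and the handle is at its stop position (469,-96). Handing in.

```bash
python3 -c "
from rig import *
print(job_done())"
```

```text
the job is handed in; nothing more can be done
None
```

The job is handed in, with no verdict returned: both cork blanks are stacked flush on the pad, the plate is centred on top, the arm is back at its stop, and the foot is pressed down and then locked.

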